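# Top up the bottle cases and nest the emptied trays

### The arm

A 6-joint arm with a two-finger parallel gripper is mounted at the origin on the work surface. World frame = base frame: x ahead of the robot, y to its left, z up, the work surface at z = 0. Lengths are in mm, angles in rad, forces in N, time in s.
With the tool pointing down it reaches from about 350 to 875 mm from the base axis. Payload 4.2 kg.
Tool frame: the origin (TCP) lies between the finger pads; the fingertips stand 11 mm ahead of it and the grasp point (between the pads) lies 8 mm behind it; z points along the fingers, y is the direction in which the jaws open and shut (so a half turn about z gives the same grasp; the last joint's range is limited). The gripper opens to 85 mm and grips with 20 to 120 N. Pads are 22 mm wide; open, the fingers measure 114 mm over their backs; the gripper's body (76 mm by 85 mm) begins 54 mm behind the grasp point. The pads swing forward as they close: fully open they stand 13 mm farther back than shut.
Start: joints at [1.545, 0.385, 0.008, 0, -1.194, -0.259], TCP at [175.571, 599.812, 242.312] pointing down, gripper open.
Joint ranges: [-3.14, 3.14], [-1.21, 2.06], [-1.07, 1.41], [-3.16, 2.05], [-2.99, -0.16], [-3.1, 3.1]. Speed limits (rad/s): [2.79, 2.79, 3.14, 3.14, 3.14, 3.14].

### API

Orientations are given as a unit quaternion [x, y, z, w].
In Python, from bench import * gives the robot as it stands. The module is installed in compiled form; this text tells all that it offers.
- The arm moves only by the tool drive_tool, never from a script. Its argument "increments" is a list of rows, each a list of 3 entries, a list of its own where there are three numbers: the gripper command: -1 is shut, 1 is fully open, values between are in proportion, then the shift along the tool's x, y, z scaled (see below), then the turn about the tool's z scaled (see below). In form: [[hand, [tx, ty, tz], turn], ...]. A call has 1 to 20 rows; each row shifts and turns the commanded pose from where the row before left it, along the tool's axes as they then stand; what a row does not reach is not made up. The controller multiplies each number of a shift by 0.3 m and each number of a turn by 2 rad. A row lasts 1/8 s, in which the tool goes at most 62.5 mm and 10.7 degrees, less where a joint would pass 70% of its speed; a pose out of reach is approached as far as the arm can. A call with a number of a shift or a turn outside -1 to 1 is refused whole. A call with a gripper value outside its range is refused whole. The fingers move at their own pace and stop on an object; the grip force is fixed at half the most. Time passes only in rows, so rows that do not move let the fingers close. It gives the time, the measured TCP pose, the force and the opening at its end, in the units of the state.
- read_state(): the state, without advancing time (a new reading comes with each control period).
- get_image(name): name is "scene" or "top"; returns the picture (384x512x3 uint8, red, green, blue); there is no depth.
- calibration(name): a dict with "fovy" (degrees; the focal length in pixels is half the picture's height over the tangent of half this angle, whatever the lens; pixels are square), "cx", "cy" (the principal point, pixels), "R" (3x3) and "t" (3): a world point X has camera coordinates R X + t. Camera axes: x right, y down, z forward; pixel columns grow to the right and rows downward; lengths in mm; the calibration is good to about 2 mm. A picture is of the moment at which its call begins. calibration takes no time and is no camera call.
- job_done(): hands the job in, once; it reports no verdict.
The state is a dict: "clock": time; "joints": joint angles; "joint_vel": joint speeds; "joint_efforts": joint torques, N m; "position": TCP position; "ee_rot": TCP orientation; "contact_force": force on the tool from outside, world axes, zero at the start; "wrist_torque": the same for the moment, N m; "gripper_width": finger opening in mm.
Only numpy, scipy, OpenCV 4.12 (cv2) and the standard library are available. Lean on these libraries where they do the work, as an engineer would, in place of code of your own. Each camera call takes 0.05 s, during which the arm holds its last target.

### The job

First move the two bottles left over in the white trays into the cases, upright all the way: the wide bottle into the empty pocket of the case of wide bottles, the slim bottle into the empty pocket of the case of slim bottles. Only then stack the emptied trays on the black mat: first the large low tray, centred and lined up lengthwise with the mat, then the small deep tray inside it, flat on its floor. Leave the beaker, the flask and the jar where they stand.

Things in the scene. Friction and masses are not known exactly. Their poses are not given: they have to be found in the camera images.
- wide_bottle_center (a point): Wide dark olive glass bottle, loose, standing upright in the large tray: round straight body 40 mm across up to 80 mm above its foot, then a shoulder and a black cap 19 mm across; 105 mm tall in all. The point is its centre, 52.5 mm above its foot; z is up along its axis.
- slim_bottle_center (a point): Slim dark olive glass bottle, loose, standing upright in the small tray: as the wide one (straight body to 80 mm, 105 mm tall, cap 19 mm) but the body is 28 mm across. The point is its centre, 52.5 mm above its foot; z is up along its axis.
- large_tray_center (a point): Large low open tray of white plastic, loose, standing on the table: 66 mm (its x) by 150 mm (its y) outside, 30 mm high, walls and floor 4 mm thick (58 x 142 mm inside). The point is at mid-length and mid-width, 15 mm above its underside. It can be gripped across its 66 mm width at mid-length.
- small_tray_center (a point): Small deep open white plastic tray, loose, on the table: 46 mm (x) by 128 mm (y) outside, 50 mm high, walls and floor 4 mm. Point: mid-length, mid-width, 25 mm above its underside. Grip across x at mid-length. Fits in the large tray, y along y, with 6 mm to spare per long side, 7 mm per end; nested, the large rim reaches 26 mm up its sides: hold it by the top 24 mm.
- wide_case: Case of wide bottles: fixed brown block 76 mm (x) by 170 mm (y), 42 mm high, with three places in a row along y. Wide bottles already stand, fixed, at y = 0 and -54 mm, tops 117 mm above the table. The empty round pocket is at x = 0, y = +54 mm, 48 mm across, its floor 12 mm above the table. Origin: centre of the underside, on the table.
- slim_case: Case of slim bottles: fixed brown block 62 mm (x) by 134 mm (y), 42 mm high, with three places in a row along y. Slim bottles already stand, fixed, at y = 0 and -42 mm, tops 117 mm above the table. The empty round pocket is at x = 0, y = +42 mm, 36 mm across, its floor 12 mm above the table. Origin: centre of the underside, on the table.
- mat: Flat black rubber mat, fixed to the table, 100 mm (its x) by 190 mm (its y), 4 mm thick. Origin: centre of its underside, on the table.
- beaker: Bystander: clear glass beaker, 72 mm across, 100 mm tall, loose. Origin: centre of its underside.
- flask: Bystander: clear glass conical flask, 96 mm across the foot, 130 mm tall, loose. Origin: centre of its underside.
- jar: Bystander: low white jar with a black cap, 60 mm across, 55 mm tall, loose. Origin: centre of its underside.
There are look-alikes about, which are no part of the job. Leave any yellow look-alike of the part that bears slim_bottle_center alone.

How it is judged:
By the outcome, as a careful person would: the job done as asked, in the order asked, and still so for the second after the job is handed in, with the robot touching nothing.
It also fails if it takes over 120 s, if anything falls off the work surface, if the arm or the gripper's body presses on something with over 40 N, if the wrist force passes 120 N, or if a joint passes its speed limit or range.

## Working session

There is one attempt and no reset: what is moved stays moved. The work goes in short steps, Python scripts to look and compute and a tool call to move; the robot and the scene stay as the last step left them, time stands still between calls to the robot, and variables do not carry over. Pictures are saved under pics/ and viewed, and the job is handed in when it is done.

Besides the shell and the picture viewer there is one more tool, called after "Emit:" as name(argument=value, ...), one argument or row to a line, values as JSON. drive_tool: Moves the arm, as the interface text tells. Shifts and turns lie within -1 to 1; 1 stands for 0.3 m of shift or 2 rad of turn. Its arguments: {"type":"object","properties":{"increments":{"type":"array"}},"required":["increments"]}

```bash
mkdir -p pics; python3 - <<'E'
from bench import *
import cv2
print(read_state())
for n in ("scene","top"):
    im=get_image(n); cv2.imwrite(f"pics/{n}0.png",im[:,:,::-1]); c=calibration(n); print(n,c)
E
```

```text
{'clock': 0.0, 'joints': array([ 1.54460128e+00,  3.85558261e-01,  6.65682852e-03, -5.15473823e-04,
       -1.19401897e+00, -2.58580555e-01]), 'joint_vel': array([ 0.00190759,  0.00012353,  0.0008674 ,  0.00236363,  0.00125464,
       -0.00050119]), 'joint_efforts': array([-1.21821549e-04, -3.92291629e+01,  1.88399881e+01,  4.18630645e+00,
       -4.67313934e-03, -7.59565125e-06]), 'position': array([175.41962643, 599.29955645, 241.23022661]), 'ee_rot': array([ 9.89865888e-01, -1.42001190e-01, -1.14818441e-04,  1.08264728e-03]), 'contact_force': array([-0.48029232, -0.35720895,  0.18454119]), 'wrist_torque': array([ 0.00028623,  0.04680679, -0.01126138]), 'gripper_width': 85.56551730761572}
scene {'fovy': 55.3897592566013, 'cx': 253.48895944594636, 'cy': 188.36647057171038, 'R': array([[-0.87994784,  0.47506934,  0.00095594],
       [ 0.25911064,  0.48162267, -0.83719847],
       [-0.39818773, -0.7364433 , -0.54689835]]), 't': array([ 509.90799001,  -82.77248011, 1297.0954316 ])}
top {'fovy': 55.88365989490534, 'cx': 255.00586088118726, 'cy': 190.33053371848857, 'R': array([[-0.02259353, -0.99974091,  0.0027645 ],
       [-0.97605025,  0.02145951, -0.21648415],
       [ 0.21636874, -0.00758943, -0.97628222]]), 't': array([  8.19936865, 591.06379806, 818.31127304])}
```

```bash
python3 - <<'E'
import cv2
for n in ("scene","top"):
    im=cv2.imread(f"pics/{n}0.png"); cv2.imwrite(f"pics/{n}0b.png",cv2.resize(im,(800,600),interpolation=cv2.INTER_CUBIC))
E
```

```text
(no output)
```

View pics/scene0b.png

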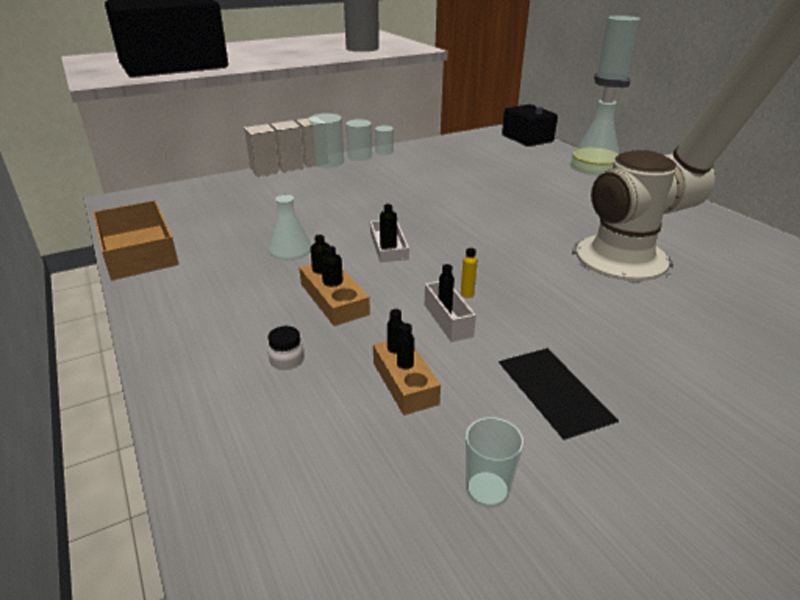

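View pics/top0b.png

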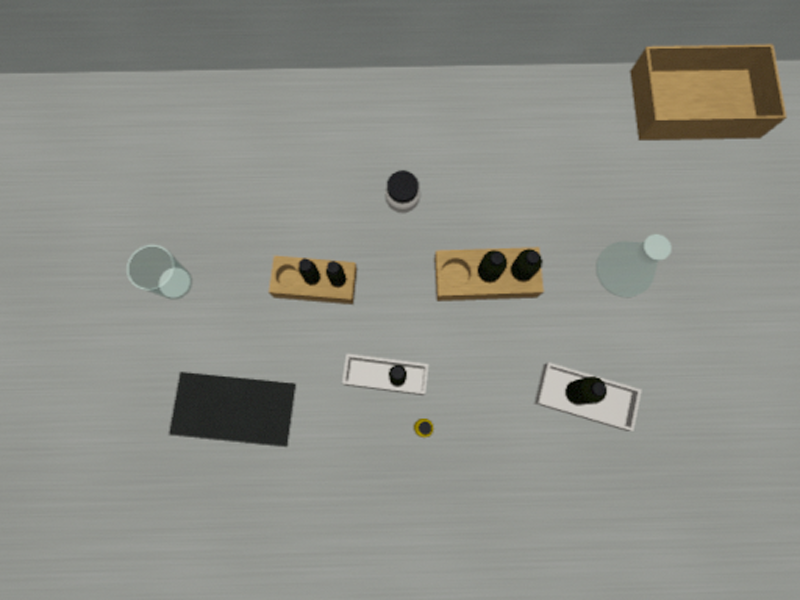

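The candidates are, in 800x600 top pixels:
- **Slim bottle:** the dark one in the small tray at (398,375), with the yellow look-alike at (424,428). The dark one in the tray fits the description.
- **Wide bottle:** the only one is in the large tray at (585,391).

I'll confirm both in enlarged crops and start measuring.

```bash
cat > h.py <<'E'
import numpy as np, cv2
from bench import *
def K(n):
    c=calibration(n); f=192/np.tan(np.radians(c['fovy'])/2); return f,c['cx'],c['cy'],np.array(c['R']),np.array(c['t'])
def ray(n,p):
    f,cx,cy,R,t=K(n); d=R.T@np.array([(p[0]-cx)/f,(p[1]-cy)/f,1.]); return -R.T@t,d/np.linalg.norm(d)
def onz(n,p,z):
    C,d=ray(n,p); return C+d*(z-C[2])/d[2]
def proj(n,X):
    f,cx,cy,R,t=K(n); q=R@np.asarray(X,float)+t; return np.array([cx+f*q[0]/q[2],cy+f*q[1]/q[2]])
def tri(p1,p2):  # scene px, top px
    A=np.zeros((3,3));b=np.zeros(3);rs=[ray('scene',p1),ray('top',p2)]
    for C,d in rs:
        M=np.eye(3)-np.outer(d,d);A+=M;b+=M@C
    X=np.linalg.solve(A,b); return X,[float(np.linalg.norm((np.eye(3)-np.outer(d,d))@(X-C))) for C,d in rs]
E
python3 - <<'E'
from h import *
for n in ("scene","top"): print(n,ray(n,(256,192)))
t=cv2.imread("pics/top0.png"); s=cv2.imread("pics/scene0.png")
def crop(im,x0,x1,y0,y1,k,f): cv2.imwrite(f"pics/{f}.png",cv2.resize(im[y0:y1,x0:x1],None,fx=k,fy=k,interpolation=cv2.INTER_NEAREST))
crop(t,160,420,150,290,3,"ctop"); crop(s,180,320,120,270,4,"cscene")
E
```

```text
scene (array([986.62715375, 752.86068544, 639.59490947]), array([-0.40162524, -0.72834475, -0.55516762]))
top (array([400.03624323,   1.72382083, 926.83602388]), array([ 0.21180213, -0.01023595, -0.97725896]))
```

View pics/ctop.png

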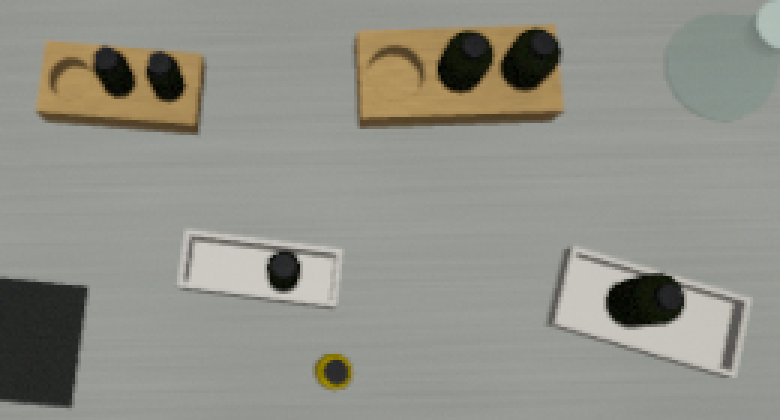

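View pics/cscene.png

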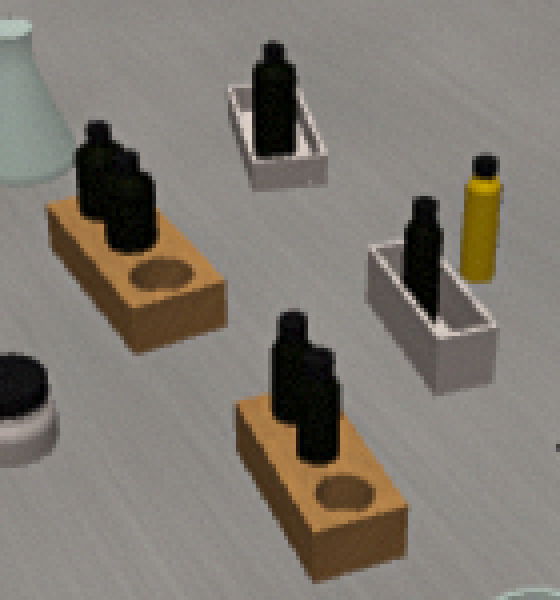

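Crops confirm it: a dark slim bottle stands in the deep tray at ctop (284,270), beside the yellow one at (334,371). A dark wide bottle stands in the low tray at ctop (645,299). The pockets are empty at the +y ends of the cases, ctop (70,78) and (396,70).

```bash
cat > m.py <<'E'
from h import *
def masks(im):
    hsv=cv2.cvtColor(im,cv2.COLOR_BGR2HSV); H,S,V=cv2.split(hsv)
    return dict(white=((V>185)&(S<40)), dark=(V<62), orange=((H>8)&(H<24)&(S>90)&(V>110)), H=H,S=S,V=V)
def comps(m,mn=30):
    n,l,st,c=cv2.connectedComponentsWithStats(m.astype(np.uint8),connectivity=8)
    return [(i,st[i].tolist(),c[i].round(1).tolist()) for i in range(1,n) if st[i][4]>=mn],l
E
python3 - <<'E'
from m import *
for n in("top","scene"):
    im=cv2.imread(f"pics/{n}0.png"); M=masks(im)
    for k in("white","dark","orange"):
        c,_=comps(M[k]); print(n,k); [print('  ',x[1],x[2]) for x in c]
im=cv2.imread("pics/top0.png");V=masks(im)['V']
print(V[236:242,216:240].tolist()); print(V[225:260,245].tolist())
E
```

```text
top white
   [413, 150, 16, 16, 188] [420.4, 157.7]
   [102, 172, 9, 11, 48] [106.1, 177.0]
   [220, 227, 54, 25, 662] [245.3, 239.7]
   [346, 233, 59, 42, 890] [374.3, 255.4]
top dark
   [248, 109, 19, 21, 308] [257.2, 119.2]
   [306, 161, 18, 19, 257] [314.5, 170.0]
   [327, 160, 20, 20, 273] [336.4, 169.4]
   [192, 166, 13, 16, 144] [197.5, 173.7]
   [209, 168, 12, 15, 137] [214.5, 175.2]
   [249, 234, 11, 13, 109] [254.1, 239.8]
   [109, 239, 80, 46, 2952] [148.7, 261.4]
   [362, 242, 26, 17, 349] [374.8, 249.8]
   [268, 270, 8, 8, 41] [271.6, 273.2]
top orange
   [413, 29, 90, 48, 2279] [450.7, 58.6]
   [279, 159, 69, 31, 1303] [306.5, 175.5]
   [173, 164, 55, 28, 890] [198.3, 178.6]
scene white
   [40, 20, 244, 38, 2593] [164.3, 36.5]
   [191, 75, 17, 5, 50] [198.9, 76.9]
   [174, 78, 17, 5, 60] [182.0, 79.8]
   [157, 80, 18, 6, 61] [165.6, 82.2]
   [177, 125, 11, 4, 34] [181.7, 126.5]
   [370, 151, 58, 26, 475] [398.1, 168.1]
scene dark
   [67, 0, 157, 49, 3580] [112.5, 20.6]
   [236, 0, 6, 32, 89] [239.9, 14.4]
   [380, 49, 23, 7, 101] [390.8, 52.6]
   [321, 67, 36, 27, 764] 
[... 854 characters left out ...]
 205, 205, 205, 204, 204, 205, 204], [156, 155, 155, 164, 190, 176, 111, 155, 196, 204, 204, 203, 204, 204, 205, 204, 204, 203, 204, 204, 204, 204, 205, 205], [155, 154, 154, 170, 193, 175, 112, 171, 204, 203, 203, 204, 204, 204, 204, 204, 204, 204, 204, 204, 203, 204, 205, 204], [153, 152, 150, 174, 196, 169, 111, 176, 204, 204, 204, 203, 205, 204, 204, 204, 205, 204, 205, 205, 204, 205, 204, 205], [154, 153, 154, 175, 189, 152, 113, 177, 203, 204, 204, 204, 205, 204, 205, 203, 204, 204, 204, 204, 204, 204, 204, 204]]
[155, 153, 153, 159, 181, 196, 126, 128, 197, 204, 204, 204, 204, 204, 204, 204, 205, 204, 204, 204, 205, 206, 204, 186, 110, 152, 152, 152, 153, 152, 151, 151, 153, 153, 153]
```

```bash
cat >> m.py <<'E'
def sub(im,roi,fn,k=8):
    """upsampled mask in roi (x0,y0,x1,y1); returns contours in px coords (largest first)"""
    x0,y0,x1,y1=roi; g=cv2.resize(im[y0:y1,x0:x1],None,fx=k,fy=k,interpolation=cv2.INTER_CUBIC)
    m=fn(g).astype(np.uint8); cs,_=cv2.findContours(m,cv2.RETR_EXTERNAL,cv2.CHAIN_APPROX_NONE)
    cs=sorted(cs,key=cv2.contourArea,reverse=True)
    return [(c[:,0,:]+.5)/k-.5+np.array([x0,y0]) for c in cs]
V=lambda g:g.max(2).astype(int)
def rect(n,c,z):
    P=np.array([onz(n,p,z)[:2] for p in c],np.float32); P=P[::max(1,len(P)//800)]
    (cx,cy),(a,b),th=cv2.minAreaRect(P); box=cv2.boxPoints(((cx,cy),(a,b),th))
    e=box[1]-box[0]; f=box[2]-box[1]; L=e if np.linalg.norm(e)>np.linalg.norm(f) else f
    ang=np.arctan2(L[1],L[0])%np.pi
    return np.round([cx,cy,min(a,b),max(a,b),np.degrees(ang)],2)
E
python3 - <<'E'
from m import *
t=cv2.imread("pics/top0.png"); s=cv2.imread("pics/scene0.png")
w=lambda g:V(g)>176
S=sub(t,(212,220,284,260),w)[0]; print("small rim z50",rect('top',S,50), "z0",rect('top',S,0))
L=sub(t,(336,225,420,285),w)[0]; print("large rim z30",rect('top',L,30))
m=sub(t,(100,230,200,290),lambda g:V(g)<100)[0]; print("mat z4",rect('top',m,4))
m=sub(s,(310,215,405,285),lambda g:V(g)<90)[0]; print("mat scene",rect('scene',m,4))
def og(g):
    h=cv2.cvtColor(g,cv2.COLOR_BGR2HSV); return (h[...,1]>80)&(h[...,2]>130)&(h[...,0]<28)
for nm,roi in(("slim case",(168,155,235,200)),("wide case",(272,150,355,205))):
    c=sub(t,roi,og)[0]; print(nm,rect('top',c,42))
    x0,y0,x1,y1=roi; cv2.imwrite(f"pics/{nm[:4]}c.png",cv2.resize(t[y0:y1,x0:x1],None,fx=8,fy=8,interpolation=cv2.INTER_CUBIC))
x0,y0,x1,y1=(180,150,250,205)
for nm,(x0,y0,x1,y1) in dict(sw=(188,150,250,212),ss=(236,195,290,268)).items(): cv2.imwrite(f"pics/{nm}.png",cv2.resize(s[y0:y1,x0:x1],None,fx=8,fy=8,interpolation=cv2.INTER_CUBIC))
E
```

```text
small rim z50 [475.82  18.58  46.56 129.32  81.67] z0 [480.14  19.54  49.22 136.7   81.67]Traceback (most recent call last):
  File "<stdin>", line 5, in <module>
  File "m.py", line 16, in rect
    P=np.array([onz(n,p,z)[:2] for p in c],np.float32); P=P[::max(1,len(P)//800)]
                ~~~^^^^^^^
  File "h.py", line 8, in onz
    C,d=ray(n,p); return C+d*(z-C[2])/d[2]
        ~~~^^^^^
  File "h.py", line 6, in ray
    f,cx,cy,R,t=K(n); d=R.T@np.array([(p[0]-cx)/f,(p[1]-cy)/f,1.]); return -R.T@t,d/np.linalg.norm(d)
                ~^^^
  File "h.py", line 4, in K
    c=calibration(n); f=192/np.tan(np.radians(c['fovy'])/2); return f,c['cx'],c['cy'],np.array(c['R']),np.array(c['t'])
ValueError: time passes only in moves, steps and waits
```

```bash
sed -i 's/^def K(n):/import functools\n@functools.lru_cache(None)\ndef K(n):/' h.py
cat > a.py <<'E'
from m import *
t=cv2.imread("pics/top0.png"); s=cv2.imread("pics/scene0.png")
w=lambda g:V(g)>176
S=sub(t,(212,220,284,260),w)[0]; print("small rim z50",rect('top',S,50), "z0",rect('top',S,0))
L=sub(t,(336,225,420,285),w)[0]; print("large rim z30",rect('top',L,30))
m=sub(t,(100,230,200,290),lambda g:V(g)<100)[0]; print("mat z4",rect('top',m,4))
m=sub(s,(310,215,405,285),lambda g:V(g)<90)[0]; print("mat scene",rect('scene',m,4))
def og(g):
    h=cv2.cvtColor(g,cv2.COLOR_BGR2HSV); return (h[...,1]>80)&(h[...,2]>130)&(h[...,0]<28)
for nm,roi in(("slim case",(168,155,235,200)),("wide case",(272,150,355,205))):
    c=sub(t,roi,og)[0]; print(nm,rect('top',c,42))
    x0,y0,x1,y1=roi; cv2.imwrite(f"pics/{nm[:4]}c.png",cv2.resize(t[y0:y1,x0:x1],None,fx=8,fy=8,interpolation=cv2.INTER_CUBIC))
for nm,(x0,y0,x1,y1) in dict(sw=(188,150,250,212),ss=(236,195,290,268)).items(): cv2.imwrite(f"pics/{nm}.png",cv2.resize(s[y0:y1,x0:x1],None,fx=8,fy=8,interpolation=cv2.INTER_CUBIC))
E
python3 a.py
```

```text
small rim z50 [475.82  18.58  46.56 129.32  81.67] z0 [480.14  19.54  49.22 136.7   81.67]Traceback (most recent call last):
  File "a.py", line 5, in <module>
    L=sub(t,(336,225,420,285),w)[0]; print("large rim z30",rect('top',L,30))
                                                           ~~~~^^^^^^^^^^^^
  File "m.py", line 17, in rect
    (cx,cy),(a,b),th=cv2.minAreaRect(P); box=cv2.boxPoints(((cx,cy),(a,b),th))
                     ~~~~~~~~~~~~~~~^^^
cv2.error: OpenCV(4.12.0) /io/opencv/modules/imgproc/src/convhull.cpp:143: error: (-215:Assertion failed) total >= 0 && (depth == CV_32F || depth == CV_32S) in function 'convexHull'
```

```bash
sed -i 's/P=P\[::max(1,len(P)\/\/800)\]/P=np.ascontiguousarray(P)/' m.py; python3 a.py
```

```text
small rim z50 [475.82  18.58  46.56 129.32  81.67] z0 [480.14  19.54  49.22 136.7   81.67]
large rim z30 [ 435.15 -301.18   66.31  150.02   72.09]
mat z4 [428.72 264.57 100.28 190.18  83.09]
mat scene [431.25 265.32 103.42 194.14  83.13]
slim case [633.52 133.79  62.07 134.13  83.87]
wide case [ 637.42 -151.65   76.16  170.01   90.79]
```

View pics/slimc.png

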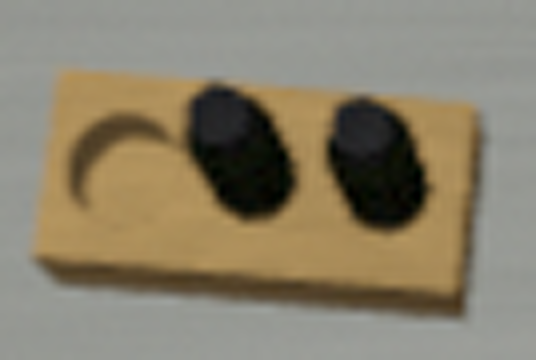

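View pics/widec.png

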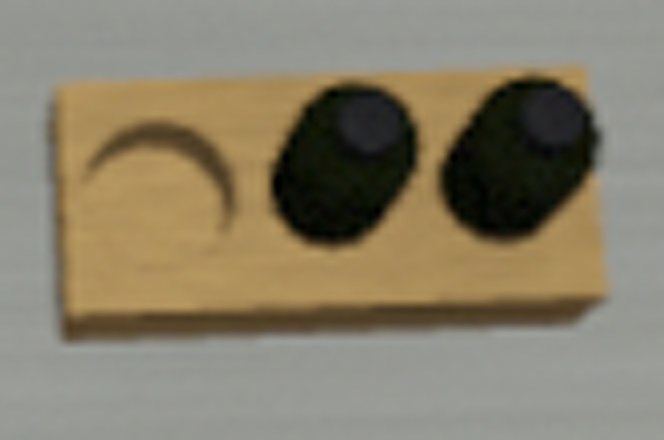

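View pics/sw.png

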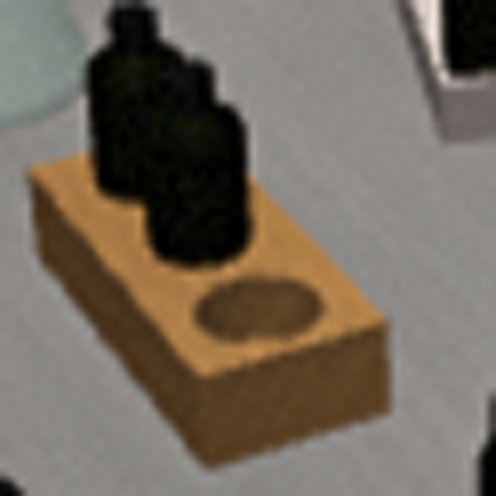

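View pics/ss.png

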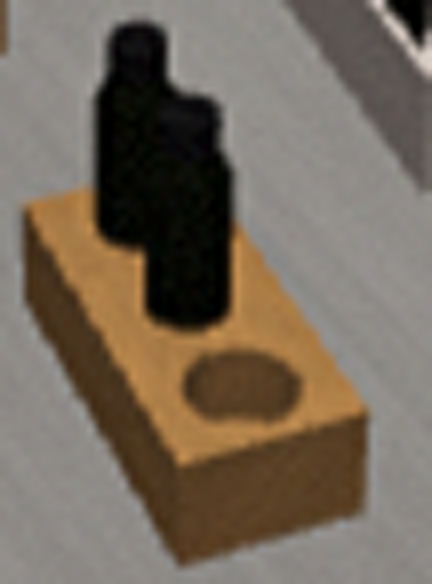

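```bash
python3 - <<'E'
import cv2,numpy as np
t=cv2.imread("pics/top0.png"); s=cv2.imread("pics/scene0.png")
def c(im,r): x0,y0,x1,y1=r; g=cv2.resize(im[y0:y1,x0:x1],(384,384),interpolation=cv2.INTER_CUBIC); return np.clip(g.astype(float)**.6*255**.4,0,255).astype(np.uint8)
# each roi 48x48 -> 8x
a=np.hstack([c(t,(352,225,400,273)),c(t,(232,216,280,264))]);cv2.imwrite("pics/bt.png",a)
a=np.hstack([c(s,(226,124,274,172)),c(s,(262,165,310,213))]);cv2.imwrite("pics/bs.png",a)
E
```

```text
(no output)
```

View pics/bt.png

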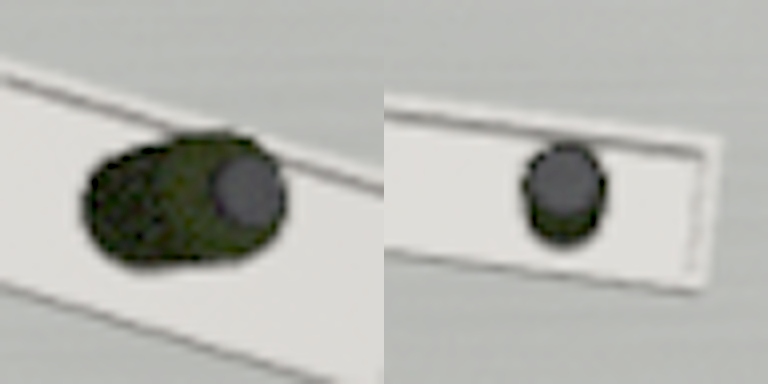

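View pics/bs.png

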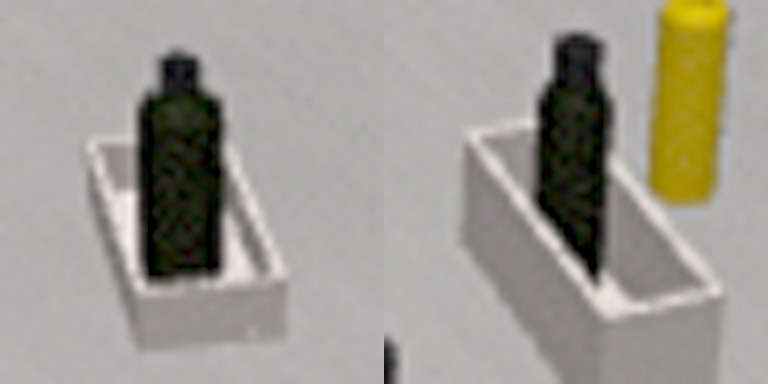

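```bash
python3 - <<'E'
from m import *
t=cv2.imread("pics/top0.png"); s=cv2.imread("pics/scene0.png")
def cap(g):
    g=g.astype(int); return (g[...,0]>g[...,1]+2)&(g.max(2)>40)&(g.max(2)<110)
for nm,r in (("wide",(374,238,392,262)),("slim",(246,228,264,248))):
    c=sub(t,r,cap); (x,y),rad=cv2.minEnclosingCircle(c[0].astype(np.float32)); M=c[0].mean(0); print(nm,(x,y),rad,M, onz('top',(x,y),109)[:2])
for nm,ps,pt in (("wcap",(248,131),(382.9,248.2)),("scap",(286.1,170),(254.2,238.0)),("small corner",(303.7,201.2),(219.6,245.5))):
    X,e=tri(ps,pt); print(nm,X.round(1),np.round(e,1))
# pockets in scene
for nm,r in (("wide",(205,181,232,195)),("slim",(254,236,278,252))):
    c=sub(s,r,lambda g:V(g)<130)
    for q in c[:2]:
        P=np.array([onz('scene',p,42)[:2] for p in q],np.float32); print(nm,len(q),cv2.minEnclosingCircle(P), q.min(0),q.max(0))
E
```

```text
wide (382.6875, 245.3125) 0.5154882073402405 [382.6875     245.31944444] [ 448.82726208 -287.84321942]
slim (252.7551727294922, 237.60206604003906) 1.9865260124206543 [252.59471649 237.4117268 ] [472.53100593   2.88716371]
wcap [ 443.8 -288.2  110.5] [1.7 1.7]
scap [472.1  -0.7 109.6] [0.7 0.7]
small corner [462.   82.1  48.2] [1.5 1.5]
wide 292 ((639.82421875, -100.1552963256836), 24.621517181396484) [211.6875 183.9375] [228.0625 192.3125]
wide 201 ((642.9740600585938, -149.42214965820312), 18.50074577331543) [206.4375 180.5625] [218.3125 183.4375]
slim 289 ((640.2445068359375, 175.24374389648438), 18.848615646362305) [258.1875 238.1875] [273.1875 247.3125]
slim 256 ((641.9871826171875, 201.137939453125), 18.160076141357422) [263.5625 247.4375] [277.4375 251.4375]
```

Both views agree with the text: cap tops measure about 110 mm (expected 109) and the small rim about 48 mm (expected 50). The footprints match to about 0.3 mm. The top and scene views disagree by about 2–3 mm in x, so I'll bring the gripper over the wide bottle and check it against the cameras.

```bash
cat > go.py <<'E'
from h import *
from scipy.spatial.transform import Rotation as Ro
def go(x,y,z,jaw=None):
    s=read_state(); R=Ro.from_quat(s['ee_rot']).as_matrix(); p=np.array(s['position'])
    d=R.T@(np.array([x,y,z])-p); ya=np.degrees(np.arctan2(R[1,1],R[0,1]))
    out=f"pos {p.round(1)} jawang {ya%180:.1f} tilt {R[2,2]:.4f} tool mm {d.round(1)} scaled {(d/300).round(4)}"
    if jaw is not None:
        w=(ya-jaw+90)%180-90; out+=f" turn {np.radians(w)/2:.4f} ({w:.1f}deg)"
    print(out, "F",np.round(s['contact_force'],1),"w",round(s['gripper_width'],1),"t",round(s['clock'],2),"j",np.round(s['joints'],2))
E
python3 - <<'E'
from go import *
print(onz('top',(383,248.1),109),onz('top',(254.1,237.9),109))
go(445,-286,200,0)
E
```

```text
[ 442.6440333  -287.93102341  109.        ] [ 4.71796662e+02 -1.21918402e-01  1.09000000e+02]
pos [175.5 599.3 241.3] jawang 73.7 tilt -1.0000 tool mm [507.6 773.8  42.9] scaled [1.6919 2.5793 0.143 ] turn 0.6429 (73.7deg) F [-0.1  0.5 -0.7] w 85.6 t 0.1 j [ 1.54  0.39  0.01 -0.   -1.19 -0.26]
```

Emit:
drive_tool(
  increments=[
    [0, [0, 0, 0], 0.08],
    [0, [0, 0, 0], 0.08],
    [0, [0, 0, 0], 0.08],
    [0, [0, 0, 0], 0.08],
    [0, [0, 0, 0], 0.08],
    [0, [0, 0, 0], 0.08],
    [0, [0, 0, 0], 0.08],
    [0, [0, 0, 0], 0.08],
    [0, [0, 0, 0], 0],
    [0, [0.1, -0.1, 0], 0],
    [0, [0.1, -0.1, 0], 0],
    [0, [0.1, -0.1, 0], 0],
    [0, [0.1, -0.1, 0], 0],
    [0, [0.1, -0.1, 0], 0],
    [0, [0.1, -0.1, 0], 0],
    [0, [0, 0, 0], 0],
  ],
)

```text
clock: 2.1
position: [358.0, 418.9, 242.2]
ee_rot: [0.709, -0.705, 0.0, 0.0]
contact_force: [-0.0, -0.2, 0.5]
gripper_width: 42.5
```

```bash
python3 -c "
from go import *
go(445,-286,200,0)"
```

```text
pos [358.  418.9 242.2] jawang 0.3 tilt -1.0000 tool mm [705.3 -83.5  42.6] scaled [ 2.3511 -0.2782  0.1419] turn 0.0025 (0.3deg) F [-0.  -0.2  0.5] w 42.5 t 2.1 j [ 1.16  0.26 -0.18 -0.   -1.14 -1.15]
```

Emit:
drive_tool(
  increments=[
    [0.6, [0.1, -0.02, 0], 0],
    [0.6, [0.15, -0.02, 0], 0],
    [0.6, [0.15, -0.02, 0], 0],
    [0.6, [0.15, -0.02, 0], 0],
    [0.6, [0.15, -0.02, 0], 0],
    [0.6, [0.15, -0.02, 0], 0],
    [0.6, [0.15, -0.02, 0], 0],
    [0.6, [0.15, -0.02, 0], 0],
    [0.6, [0.15, -0.02, 0], 0],
    [0.6, [0.15, -0.02, 0], 0],
    [0.6, [0.15, -0.02, 0], 0],
    [0.6, [0.15, -0.02, 0], 0],
    [0.6, [0.15, -0.02, 0], 0],
    [0.6, [0.15, -0.02, 0], 0],
    [0.6, [0.15, 0, 0], 0],
    [0.6, [0.15, 0, 0], 0],
    [0.6, [0, 0, 0.1], 0],
    [0.6, [0, 0, 0.04], 0],
    [0.6, [0, 0, 0], 0],
  ],
)

```text
clock: 4.47
position: [444.7, -282.9, 199.6]
ee_rot: [0.71, -0.704, -0.001, 0.001]
contact_force: [-0.2, 0.7, 0.3]
gripper_width: 68.3
```

```bash
python3 -c "
from go import *
go(444,-288,145,0)
for n in ('scene','top'):
    im=get_image(n)[:,:,::-1]; cv2.imwrite(f'pics/{n}1.png',im); print(n,proj(n,read_state()['position']))
    u,v=proj(n,read_state()['position']); u=int(u);v=int(v); c=im[max(0,v-60):v+60,u-60:u+60]; cv2.imwrite(f'pics/{n}1c.png',cv2.resize(c,None,fx=5,fy=5,interpolation=cv2.INTER_CUBIC)); print(u-60,max(0,v-60))
"
```

```text
pos [ 444.7 -282.9  199.6] jawang 0.5 tilt -1.0000 tool mm [ 5.1  0.6 54.6] scaled [0.0171 0.0022 0.182 ] turn 0.0040 (0.5deg) F [-0.2  0.7  0.3] w 68.3 t 4.47 j [-0.26  0.26 -0.29  0.   -1.02  0.27]
scene [248.60108474 106.79682578]
188 46
top [396.6108027  243.80165928]
336 183
```

View pics/scene1c.png

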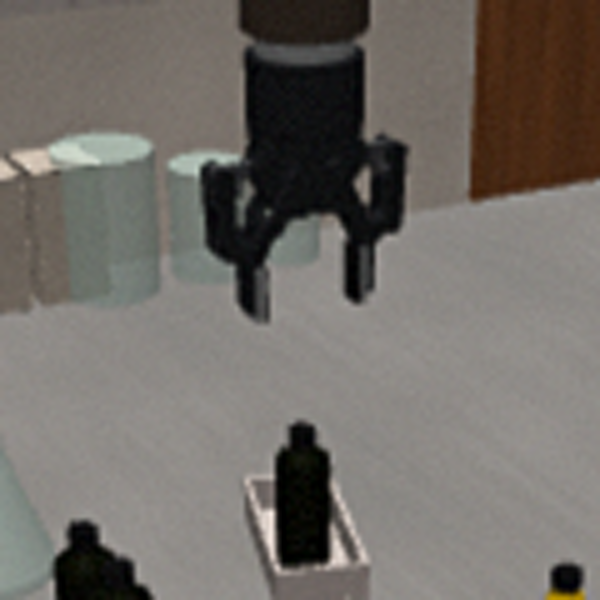

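View pics/top1c.png

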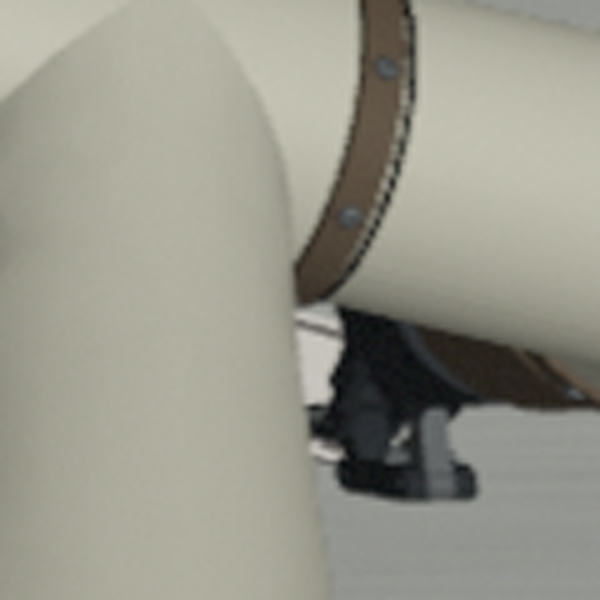

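Emit:
drive_tool(
  increments=[
    [0.6, [0.017, 0.003, 0.05], -0.004],
    [0.6, [0, 0, 0.1], 0],
    [0.6, [0, 0, 0.1], 0],
    [0.6, [0, 0, 0.1], 0],
    [0.6, [0, 0, 0.08], 0],
    [0.6, [0, 0, 0.042], 0],
    [0.6, [0, 0, 0], 0],
  ],
)

```text
clock: 5.45
position: [443.7, -288.6, 58.0]
ee_rot: [0.712, -0.702, -0.001, 0.0]
contact_force: [0.9, 0.1, 0.0]
gripper_width: 68.4
```

```bash
cat > look.py <<'E'
import sys
from go import *
def look(n,tag,box=None,k=5):
    im=get_image(n)[:,:,::-1]; cv2.imwrite(f'pics/{n}{tag}.png',im)
    x0,y0,x1,y1=box or (0,0,512,384); cv2.imwrite(f'pics/{n}{tag}c.png',cv2.resize(im[y0:y1,x0:x1],None,fx=k,fy=k,interpolation=cv2.INTER_CUBIC))
E
python3 -c "
from look import *
go(443.8,-288,58,0); look('scene','2',(190,80,310,200))"
```

```text
pos [ 443.7 -288.6   58. ] jawang 0.8 tilt -1.0000 tool mm [-0.6 -0.1  0. ] scaled [-0.002  -0.0005  0.0001] turn 0.0072 (0.8deg) F [0.9 0.1 0. ] w 68.4 t 5.45 j [-0.27  0.44 -0.45  0.   -0.68  0.28]
```

View pics/scene2c.png

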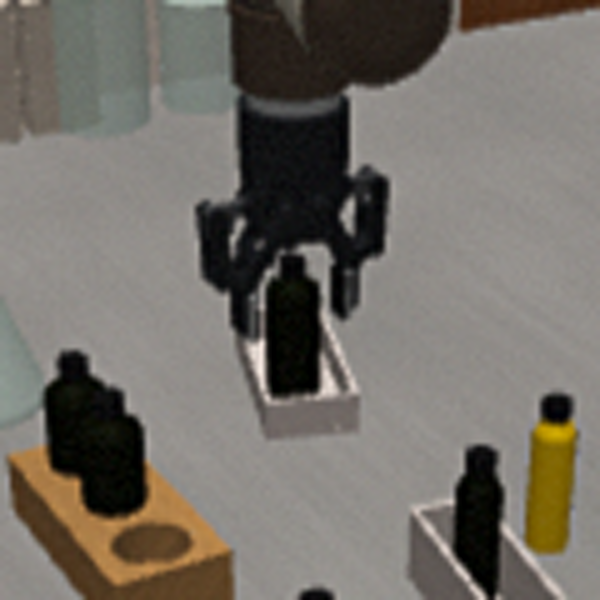

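The jaws straddle the wide bottle (crop 265–320 x, finger pads at 255 and 338), roughly centred. Closing.

Emit:
drive_tool(
  increments=[
    [0.2, [0, 0, 0], 0],
    [0.05, [0, 0, 0], 0],
    [-0.05, [0, 0, 0], 0],
    [-1, [0, 0, 0], 0],
    [-1, [0, 0, 0], 0],
    [-1, [0, 0, 0], 0],
    [-1, [0, 0, 0], 0],
  ],
)

```text
clock: 6.38
position: [445.0, -289.0, 59.7]
ee_rot: [0.712, -0.702, 0.001, -0.0]
contact_force: [0.9, 1.2, 6.1]
gripper_width: 38.9
```

Emit:
drive_tool(
  increments=[
    [-1, [0, 0, -0.02], 0],
    [-1, [0, 0, -0.08], 0],
    [-1, [0, 0, -0.12], 0],
    [-1, [0, 0, -0.12], 0],
    [-1, [0, 0, 0], 0],
    [-1, [0, 0, 0], 0],
  ],
)

```text
clock: 7.12
position: [442.7, -288.1, 159.5]
ee_rot: [0.712, -0.702, -0.002, 0.0]
contact_force: [-0.9, -0.4, -3.1]
gripper_width: 39.2
```

```bash
python3 -c "
from look import *
go(638,-97.7,165,0.8); look('scene','3',(190,60,310,180))"
```

```text
pos [ 442.7 -288.1  159.5] jawang 0.8 tilt -1.0000 tool mm [-187.8 -197.8   -5.7] scaled [-0.6261 -0.6593 -0.0191] turn -0.0004 (-0.0deg) F [-0.9 -0.4 -3.1] w 39.2 t 7.12 j [-0.27  0.3  -0.34 -0.   -0.93  0.28]
```

View pics/scene3c.png

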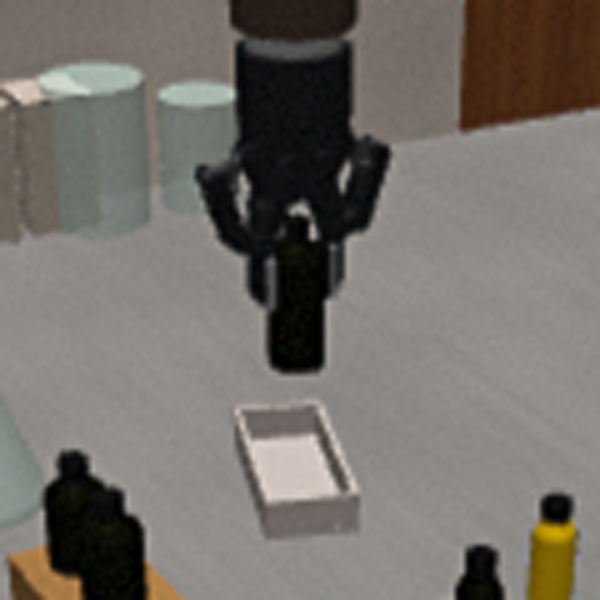

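Emit:
drive_tool(
  increments=[
    [-1, [0, 0, -0.08], 0],
    [-1, [-0.03, -0.03, -0.06], 0],
    [-1, [-0.08, -0.08, 0], 0],
    [-1, [-0.12, -0.12, 0], 0],
    [-1, [-0.12, -0.12, 0], 0],
    [-1, [-0.12, -0.12, 0], 0],
    [-1, [-0.1, -0.12, 0], 0],
    [-1, [-0.05, -0.06, 0], 0],
    [-1, [-0.005, -0.008, 0], 0],
    [-1, [0, 0, 0], 0],
    [-1, [0, 0, 0], 0],
  ],
)

```text
clock: 8.55
position: [637.8, -99.2, 202.3]
ee_rot: [0.712, -0.702, -0.0, 0.0]
contact_force: [-0.4, 0.1, -1.8]
gripper_width: 39.0
```

```bash
python3 -c "
from look import *
go(638,-98.2,66.5,0.8); go(638,-98.2,66.5,0.8);look('scene','4',(165,60,285,205),4); look('top','4',(250,110,370,230),4)"
```

```text
pos [637.8 -99.2 202.3] jawang 0.7 tilt -1.0000 tool mm [ -1.   -0.4 135.8] scaled [-0.0033 -0.0012  0.4526] turn -0.0005 (-0.1deg) F [-0.4  0.1 -1.8] w 39.0 t 8.55 j [ 0.1   0.45  0.01 -0.   -1.13 -0.08]
pos [637.8 -99.2 202.3] jawang 0.7 tilt -1.0000 tool mm [ -1.   -0.4 135.8] scaled [-0.0033 -0.0012  0.4526] turn -0.0005 (-0.1deg) F [-0.4  0.1 -1.8] w 39.0 t 8.55 j [ 0.1   0.45  0.01 -0.   -1.13 -0.08]
```

View pics/scene4c.png

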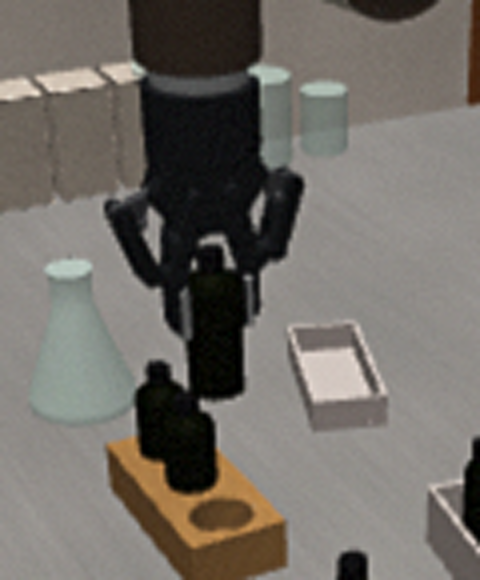

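View pics/top4c.png

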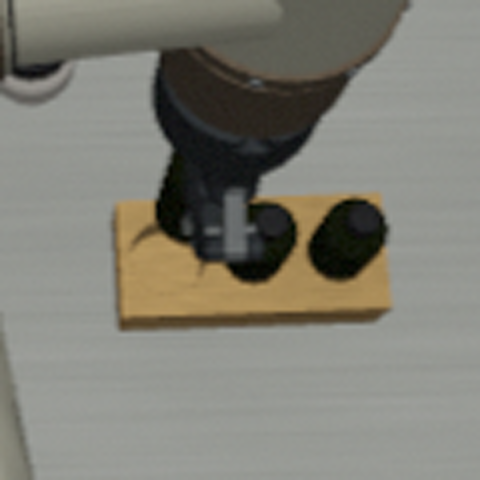

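```bash
python3 -c "
from look import *
for X in ([637.8,-98.8,148],[637.8,-98.8,228],[637.8,-98.8,42],[638,-98.2,42],[636.7,-97.7,42]): print(X,proj('scene',X))
im=cv2.imread('pics/scene4.png'); 
V=im.max(2); print(V[148,205:232].tolist()); print(V[153,205:232].tolist()); 
for r in (186,188,190): print(V[r,208:234].tolist())
"
```

```text
[637.8, -98.8, 148] [218.81080624 156.91046021]
[637.8, -98.8, 228] [217.30832265 130.80564727]
[637.8, -98.8, 42] [220.61630532 188.27999781]
[638, -98.2, 42] [220.63712776 188.39407047]
[636.7, -97.7, 42] [221.10413555 188.36191504]
[156, 149, 149, 148, 153, 157, 112, 23, 5, 3, 7, 9, 13, 9, 11, 7, 11, 7, 2, 3, 31, 153, 153, 147, 149, 147, 148]
[6, 11, 52, 159, 158, 159, 158, 34, 0, 5, 3, 8, 11, 2, 10, 12, 10, 9, 7, 1, 33, 148, 154, 148, 143, 145, 145]
[176, 173, 171, 175, 177, 158, 113, 83, 84, 76, 84, 90, 89, 89, 85, 92, 92, 93, 93, 129, 177, 186, 187, 190, 184, 152]
[175, 178, 177, 176, 117, 68, 71, 83, 80, 89, 89, 89, 92, 95, 99, 99, 97, 89, 85, 82, 132, 181, 184, 179, 179, 188]
[172, 179, 180, 181, 132, 80, 74, 77, 86, 88, 89, 91, 92, 97, 97, 91, 92, 90, 102, 140, 183, 187, 186, 177, 181, 178]
```

Emit:
drive_tool(
  increments=[
    [-1, [-0.003, -0.001, 0.06], 0],
    [-1, [0, 0, 0.1], 0],
    [-1, [0, 0, 0.1], 0],
    [-1, [0, 0, 0.06], 0],
    [-1, [0, 0, 0.04], 0],
    [-1, [0, 0, 0], 0],
  ],
)

```text
clock: 9.4
position: [638.9, -97.7, 94.3]
ee_rot: [0.712, -0.702, -0.0, 0.0]
contact_force: [0.3, -0.3, -1.3]
gripper_width: 39.1
```

Emit:
drive_tool(
  increments=[
    [-1, [0, 0, 0.03], 0],
    [-1, [0, 0, 0.03], 0],
    [-1, [0, 0, 0.02], 0],
    [-1, [0, 0, 0], 0],
    [-1, [0, 0, 0], 0],
  ],
)

```text
clock: 10.02
position: [639.3, -97.5, 70.9]
ee_rot: [0.712, -0.702, 0.0, -0.0]
contact_force: [0.7, 0.2, -0.8]
gripper_width: 39.1
```

```bash
python3 -c "
from look import *
go(638,-98.2,66.5,0.8); look('scene','5',(165,80,285,225),4)"
```

```text
pos [639.3 -97.5  70.9] jawang 0.8 tilt -1.0000 tool mm [0.6 1.3 4.4] scaled [0.0021 0.0044 0.0147] turn 0.0001 (0.0deg) F [ 0.7  0.2 -0.8] w 39.1 t 10.03 j [ 0.1   0.58 -0.14  0.   -0.86 -0.08]
```

View pics/scene5c.png

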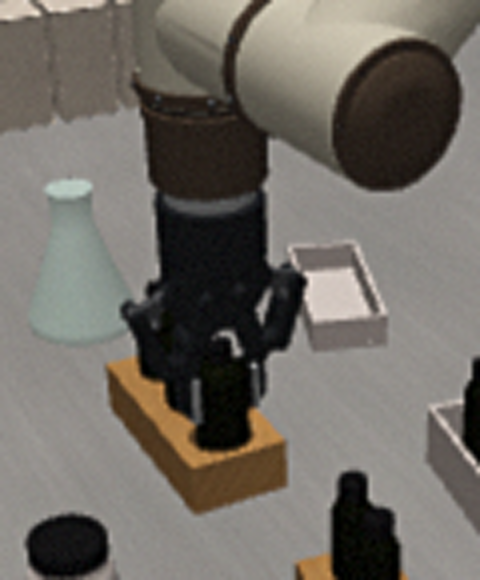

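The wide bottle is entering the pocket at crop (222,440) with no contact force. I'll lower the last few mm.

Emit:
drive_tool(
  increments=[
    [-1, [0, 0.002, 0.007], 0],
    [-1, [0, 0, 0.005], 0],
    [-1, [0, 0, 0], 0],
    [-1, [0, 0, 0], 0],
  ],
)

```text
clock: 10.58
position: [638.5, -97.6, 67.7]
ee_rot: [0.712, -0.702, 0.0, -0.0]
contact_force: [-2.2, 0.8, 3.6]
gripper_width: 38.8
```

Emit:
drive_tool(
  increments=[
    [-0.05, [0, 0, 0], 0],
    [0.1, [0, 0, 0], 0],
    [0.3, [0, 0, 0], 0],
    [0.6, [0, 0, 0], 0],
    [0.6, [0, 0, 0], 0],
    [0.6, [0, 0, 0], 0],
    [0.6, [0, 0, -0.05], 0],
    [0.6, [0, 0, -0.1], 0],
    [0.6, [0, 0, -0.15], 0],
    [0.6, [0, 0, -0.15], 0],
    [0.6, [0, 0, 0], 0],
  ],
)

```text
clock: 11.95
position: [641.0, -97.7, 208.6]
ee_rot: [0.712, -0.702, 0.004, -0.004]
contact_force: [0.2, 0.1, -0.9]
gripper_width: 68.3
```

```bash
python3 -c "
from look import *
go(472.5,-0.5,195,0.8); look('scene','6',(165,80,315,225),4)"
```

```text
pos [641.  -97.7 208.6] jawang 0.8 tilt -0.9999 tool mm [-99.7 167.2  11.7] scaled [-0.3324  0.5574  0.0389] turn 0.0004 (0.0deg) F [ 0.2  0.1 -0.9] w 68.3 t 11.95 j [ 0.1   0.44  0.01  0.   -1.13 -0.08]
```

View pics/scene6c.png

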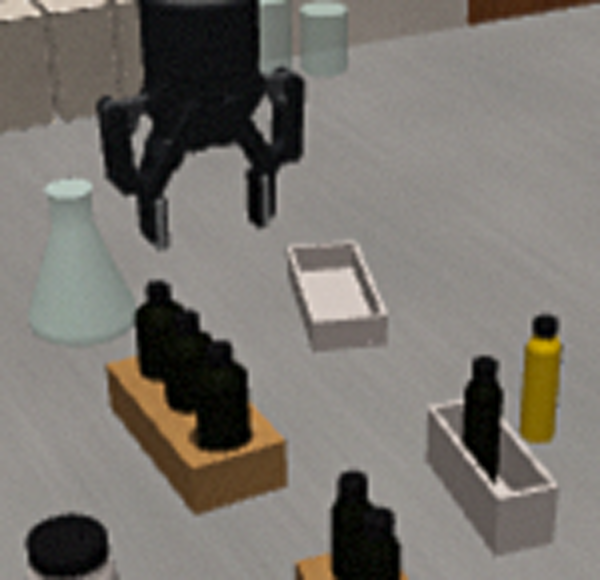

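The wide bottle stands upright in its pocket at crop (222,395), level with its neighbours. Next is the dark slim bottle in the deep tray at crop (484,420), not the yellow one at (542,380).

Emit:
drive_tool(
  increments=[
    [0.15, [0, 0, 0], 0.068],
    [0.15, [0, 0, 0], 0],
    [0.15, [0, 0, 0], 0],
  ],
)

```text
clock: 12.38
position: [638.1, -97.6, 201.5]
ee_rot: [-0.663, 0.748, 0.0, -0.001]
contact_force: [-0.0, -0.1, -0.2]
gripper_width: 49.2
```

```bash
python3 -c "
from look import *
go(473,-0.5,190,-7);print(onz('top',(271.4,273.9),105))"
```

```text
pos [638.1 -97.6 201.5] jawang 173.1 tilt -1.0000 tool mm [-76.6 175.6  11.7] scaled [-0.2552  0.5852  0.0391] turn 0.0010 (0.1deg) F [-0.  -0.1 -0.2] w 49.2 t 12.38 j [ 0.1   0.45  0.   -0.   -1.13 -0.22]
[392.03566196 -36.64985102 105.        ]
```

Emit:
drive_tool(
  increments=[
    [0.15, [-0.025, 0.055, 0], 0],
    [0.15, [-0.05, 0.12, 0], 0],
    [0.15, [-0.05, 0.12, 0], 0],
    [0.15, [-0.05, 0.12, 0], 0],
    [0.15, [-0.05, 0.1, 0], 0],
    [0.15, [-0.03, 0.07, 0.05], 0],
    [0.15, [0, 0, 0.05], 0],
    [0.15, [0, 0, 0], 0],
    [0.15, [0, 0, 0], 0],
  ],
)

```text
clock: 13.5
position: [474.1, -0.3, 172.5]
ee_rot: [-0.663, 0.749, -0.0, 0.0]
contact_force: [-0.4, -0.6, -0.5]
gripper_width: 49.3
```

```bash
python3 -c "
from look import *
go(473,-0.5,66,-7);look('scene','7',(230,80,350,225),4)"
```

```text
pos [ 4.741e+02 -3.000e-01  1.725e+02] jawang 173.0 tilt -1.0000 tool mm [  0.4   1.2 106.5] scaled [0.0012 0.0039 0.3551] turn 0.0004 (0.0deg) F [-0.4 -0.6 -0.5] w 49.3 t 13.5 j [ 0.34  0.2  -0.45  0.   -0.92 -0.47]
```

View pics/scene7c.png

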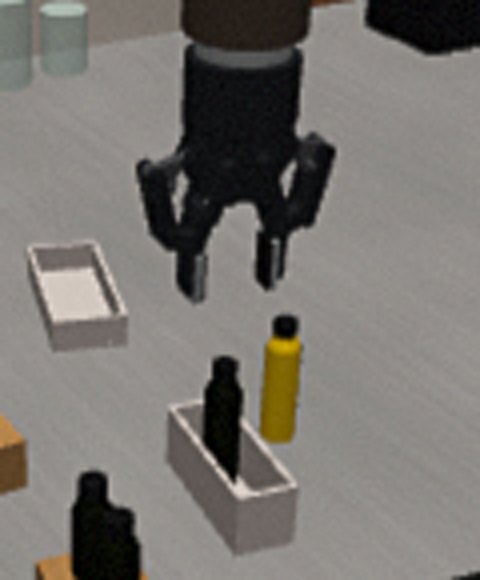

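```bash
python3 -c "
from look import *
for X in ([473.5,-.3,165],[473.5,-.3,109],[473.5,-.3,66]): print(proj('scene',X))"
```

```text
[286.98413163 153.04048515]
[285.9877036  170.41726763]
[285.26120797 183.08667876]
```

Emit:
drive_tool(
  increments=[
    [0.15, [0, 0.003, 0.06], 0],
    [0.15, [0, 0, 0.08], 0],
    [0.15, [0, 0, 0.08], 0],
    [0.15, [0, 0, 0.08], 0],
    [0.15, [0, 0, 0.055], 0],
    [0.15, [0, 0, 0], 0],
    [0.15, [0, 0, 0], 0],
  ],
)

```text
clock: 14.42
position: [473.6, -0.0, 66.4]
ee_rot: [-0.663, 0.749, -0.0, 0.001]
contact_force: [-0.7, -0.5, 0.0]
gripper_width: 49.1
```

```bash
python3 -c "
from look import *
go(473,-0.5,66,-7);look('scene','8',(230,100,350,245),4)"
```

```text
pos [473.6  -0.   66.4] jawang 173.0 tilt -1.0000 tool mm [0.5 0.5 0.4] scaled [0.0018 0.0017 0.0014] turn 0.0002 (0.0deg) F [-0.7 -0.5  0. ] w 49.1 t 14.43 j [ 0.34  0.35 -0.58  0.   -0.64 -0.47]
```

View pics/scene8c.png

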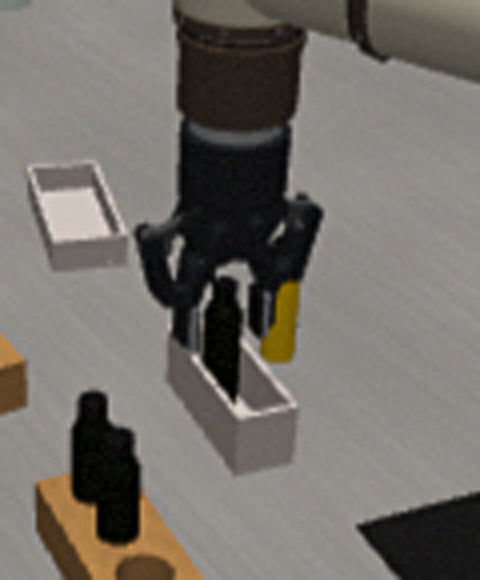

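Emit:
drive_tool(
  increments=[
    [0.0, [0, 0, 0], 0],
    [-0.15, [0, 0, 0], 0],
    [-0.3, [0, 0, 0], 0],
    [-1, [0, 0, 0], 0],
    [-1, [0, 0, 0], 0],
    [-1, [0, 0, 0], 0],
    [-1, [0, 0, 0], 0],
  ],
)

```text
clock: 15.35
position: [473.0, -0.1, 66.0]
ee_rot: [-0.663, 0.749, -0.0, 0.0]
contact_force: [-0.9, -1.5, 5.4]
gripper_width: 26.3
```

Emit:
drive_tool(
  increments=[
    [-1, [0, 0, -0.02], 0],
    [-1, [0, 0, -0.08], 0],
    [-1, [0, 0, -0.12], 0],
    [-1, [0, 0, -0.12], 0],
    [-1, [0, 0, -0.1], 0],
    [-1, [0, 0, 0], 0],
    [-1, [0, 0, 0], 0],
  ],
)

```text
clock: 16.23
position: [471.5, -0.3, 196.4]
ee_rot: [-0.662, 0.749, 0.001, -0.001]
contact_force: [-0.5, -0.7, -1.0]
gripper_width: 26.5
```

```bash
python3 -c "
from look import *
go(639,175.2,199,-7);look('scene','9',(230,60,350,205),4)"
```

```text
pos [ 4.715e+02 -3.000e-01  1.964e+02] jawang 173.0 tilt -1.0000 tool mm [-194.7 -144.7   -3.1] scaled [-0.6489 -0.4825 -0.0103] turn -0.0002 (-0.0deg) F [-0.5 -0.7 -1. ] w 26.5 t 16.23 j [ 0.34  0.17 -0.42 -0.   -0.98 -0.47]
```

View pics/scene9c.png

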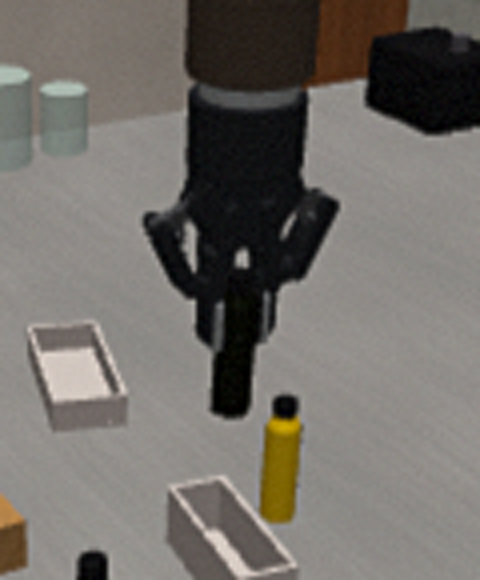

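Emit:
drive_tool(
  increments=[
    [-1, [-0.03, -0.025, -0.03], 0],
    [-1, [-0.07, -0.05, -0.02], 0],
    [-1, [-0.11, -0.08, 0], 0],
    [-1, [-0.12, -0.09, 0], 0],
    [-1, [-0.12, -0.09, 0], 0],
    [-1, [-0.11, -0.08, 0], 0],
    [-1, [-0.06, -0.05, 0], 0],
    [-1, [-0.029, -0.0175, 0], 0],
    [-1, [0, 0, 0], 0],
    [-1, [0, 0, 0], 0],
  ],
)

```text
clock: 17.52
position: [639.5, 174.9, 212.7]
ee_rot: [-0.663, 0.749, 0.0, -0.0]
contact_force: [0.8, 0.1, -1.1]
gripper_width: 26.4
```

```bash
python3 -c "
from look import *
go(639,175.2,74,-7);look('scene','10',(200,80,320,260),3.3)
X=read_state()['position']
for z in (148,230): print(proj('scene',[X[0],X[1],z]))
print(proj('scene',[639,175.2,42]))
im=cv2.imread('pics/scene10.png').max(2)
for r in range(150,182,4): print(r,im[r,250:280].tolist())
for r in (241,243,245): print(r,im[r,254:280].tolist())"
```

```text
pos [639.5 174.9 212.7] jawang 173.0 tilt -1.0000 tool mm [ -0.3   0.4 138.7] scaled [-0.0009  0.0015  0.4623] turn -0.0001 (-0.0deg) F [ 0.8  0.1 -1.1] w 26.4 t 17.52 j [ 0.51  0.47  0.07 -0.   -1.17 -0.63]
[266.82571026 207.35586828]
[267.6211964  176.56579889]
[266.17668775 242.58472774]
150 [34, 54, 48, 14, 15, 15, 19, 13, 23, 20, 21, 17, 19, 20, 18, 19, 17, 20, 18, 19, 21, 18, 18, 20, 23, 18, 12, 17, 17, 19]
154 [128, 226, 223, 228, 225, 107, 16, 14, 15, 13, 17, 20, 19, 17, 17, 18, 23, 19, 19, 21, 20, 20, 21, 21, 20, 18, 16, 14, 21, 19]
158 [187, 226, 219, 224, 222, 74, 19, 32, 24, 19, 17, 16, 22, 16, 24, 23, 19, 19, 12, 17, 33, 33, 17, 16, 20, 21, 14, 21, 17, 19]
162 [55, 113, 122, 123, 118, 68, 20, 14, 23, 24, 27, 19, 20, 22, 31, 13, 33, 136, 163, 160, 163, 164, 82, 19, 18, 16, 20, 18, 14, 20]
166 [13, 14, 27, 95, 95, 30, 17, 23, 21, 19, 17, 15, 16, 17, 23, 18, 18, 23, 23, 19, 18, 19, 18, 16, 29, 33, 15, 17, 20, 20]
170 [15, 17, 18, 19, 21, 21, 19, 17, 16, 15, 19, 14, 19, 22, 17, 9, 14, 13, 15, 9, 12, 14, 11, 19, 28, 15, 13, 20, 18, 20]
174 [95, 42, 23, 32, 34, 33, 19, 19, 17, 19, 18, 18, 14, 28, 15, 16, 12, 18, 13, 11, 11, 13, 8, 10, 5, 15, 40, 94, 95, 18]
178 [151, 151, 151, 154, 154, 80, 26, 19, 19, 17, 25, 80, 93, 92, 20, 1, 11, 10, 11, 6, 8, 12, 3, 7, 4, 15, 33, 91, 72, 16]
241 [189, 181, 178, 185, 177, 112, 76, 84, 90, 97, 98, 101, 98, 101, 100, 94, 91, 88, 124, 162, 178, 178, 179, 179, 169, 154]
243 [188, 186, 188, 185, 154, 71, 79, 89, 94, 101, 100, 97, 94, 94, 91, 93, 95, 91, 82, 120, 185, 183, 183, 180, 186, 184]
245 [180, 185, 179, 185, 185, 137, 93, 87, 94, 94, 91, 91, 90, 90, 92, 89, 86, 79, 97, 163, 188, 193, 190, 192, 184, 192]
```

View pics/scene10c.png

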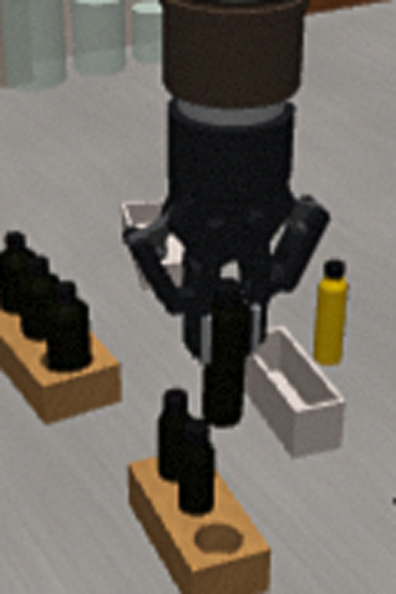

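```bash
python3 -c "
from look import *
im=cv2.imread('pics/scene10.png').max(2)
for r in range(186,210,3): print(r,im[r,256:280].tolist())
print([proj('scene',[639.5,175,z]).round(1) for z in (150,170,190,212)])
cv2.imwrite('pics/z10.png',cv2.resize(np.clip(cv2.imread('pics/scene10.png')[155:215,240:300].astype(int)*2.5,0,255).astype(np.uint8),None,fx=10,fy=10,interpolation=cv2.INTER_CUBIC))"
```

```text
186 [160, 83, 18, 8, 23, 82, 91, 70, 17, 6, 4, 10, 13, 3, 15, 14, 2, 15, 5, 21, 72, 96, 109, 116]
189 [155, 162, 163, 159, 89, 81, 83, 64, 14, 11, 5, 9, 9, 7, 10, 4, 6, 10, 59, 103, 95, 123, 216, 185]
192 [154, 157, 156, 159, 165, 86, 11, 0, 5, 10, 9, 13, 4, 3, 12, 9, 2, 15, 78, 103, 104, 98, 97, 104]
195 [159, 156, 157, 156, 161, 80, 8, 10, 8, 12, 7, 4, 9, 12, 7, 4, 0, 23, 106, 106, 101, 98, 98, 98]
198 [111, 161, 159, 159, 162, 74, 11, 7, 9, 10, 2, 11, 6, 2, 9, 15, 1, 22, 110, 106, 97, 99, 101, 102]
201 [36, 163, 160, 160, 166, 49, 5, 3, 12, 5, 5, 7, 2, 12, 14, 2, 0, 50, 166, 158, 107, 93, 97, 101]
204 [34, 157, 166, 164, 163, 48, 4, 12, 7, 13, 10, 8, 8, 10, 8, 2, 13, 84, 161, 154, 156, 150, 119, 100]
207 [11, 11, 20, 29, 28, 20, 0, 6, 8, 6, 7, 1, 7, 0, 0, 9, 63, 156, 158, 154, 152, 151, 154, 152]
[array([266.9, 206.7]), array([267.1, 199.5]), array([267.3, 192. ]), array([267.5, 183.7])]
```

View pics/z10.png

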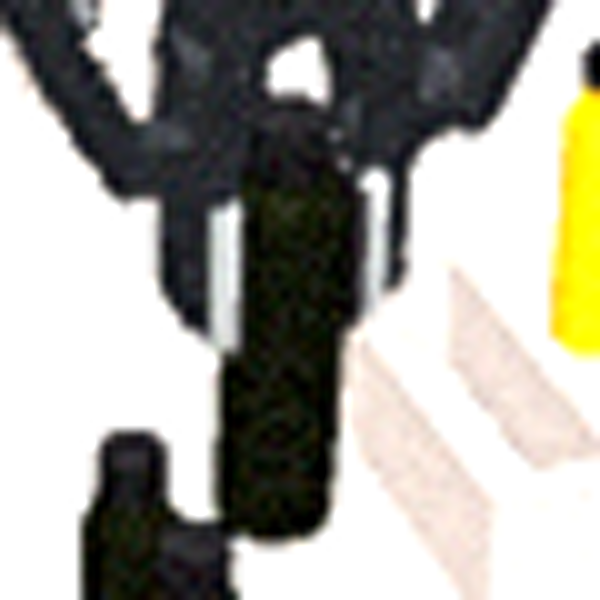

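Lean is about 1.5° and the foot lines up with the pocket (bottle foot column about 266.6, pocket column 265.7, row 243). Lowering.

Emit:
drive_tool(
  increments=[
    [-1, [0, 0.001, 0.06], 0],
    [-1, [0, 0, 0.1], 0],
    [-1, [0, 0, 0.1], 0],
    [-1, [0, 0, 0.06], 0],
    [-1, [0, 0, 0.03], 0],
    [-1, [0, 0, 0.03], 0],
    [-1, [0, 0, 0], 0],
  ],
)

```text
clock: 18.45
position: [639.7, 175.5, 98.5]
ee_rot: [-0.663, 0.749, 0.0, -0.0]
contact_force: [0.5, 0.8, -1.7]
gripper_width: 26.6
```

Emit:
drive_tool(
  increments=[
    [-1, [0, 0, 0.03], 0],
    [-1, [0, 0, 0.02], 0],
    [-1, [0, 0, 0.02], 0],
    [-1, [0, 0, 0], 0],
    [-1, [0, 0, 0], 0],
  ],
)

```text
clock: 19.08
position: [639.9, 175.6, 77.7]
ee_rot: [-0.663, 0.749, -0.0, 0.0]
contact_force: [-0.4, -0.5, -0.5]
gripper_width: 26.7
```

Emit:
drive_tool(
  increments=[
    [-1, [0, 0, 0.006], 0],
    [-1, [0, 0, 0.005], 0],
    [-1, [0, 0, 0], 0],
    [-1, [0, 0, 0], 0],
  ],
)

```text
clock: 19.58
position: [639.7, 175.5, 74.3]
ee_rot: [-0.663, 0.749, -0.0, 0.0]
contact_force: [0.2, -0.5, -2.4]
gripper_width: 26.8
```

```bash
python3 -c "
from look import *
go(639,175.2,74,-7);look('scene','11',(200,120,320,270),4)"
```

```text
pos [639.7 175.5  74.3] jawang 173.0 tilt -1.0000 tool mm [0.4 0.7 0.3] scaled [0.0013 0.0023 0.0011] turn 0.0001 (0.0deg) F [ 0.2 -0.5 -2.4] w 26.8 t 19.57 j [ 0.51  0.6  -0.09  0.   -0.89 -0.63]
```

View pics/scene11c.png

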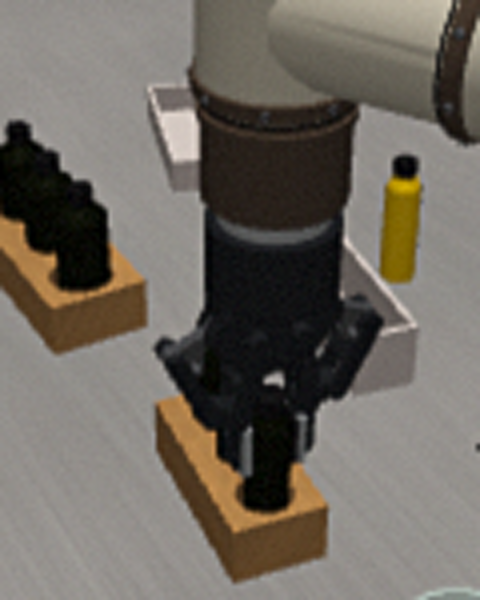

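Not yet touching the floor, so I'll lower a little more.

Emit:
drive_tool(
  increments=[
    [-1, [0, 0, 0.004], 0],
    [-1, [0, 0, 0], 0],
    [-1, [0, 0, 0], 0],
  ],
)

```text
clock: 20.0
position: [639.9, 175.6, 74.0]
ee_rot: [-0.663, 0.749, -0.0, 0.0]
contact_force: [-2.3, 0.5, 5.8]
gripper_width: 26.7
```

Emit:
drive_tool(
  increments=[
    [-1, [0, 0, 0.003], 0],
    [-1, [0, 0, 0], 0],
    [-1, [0, 0, 0], 0],
  ],
)

```text
clock: 20.38
position: [640.0, 175.6, 74.0]
ee_rot: [-0.663, 0.749, -0.0, 0.0]
contact_force: [-3.0, -0.6, 8.8]
gripper_width: 26.7
```

Emit:
drive_tool(
  increments=[
    [-0.35, [0, 0, 0], 0],
    [-0.25, [0, 0, 0], 0],
    [-0.1, [0, 0, 0], 0],
    [0.1, [0, 0, 0], 0],
    [0.2, [0, 0, 0], 0],
    [0.2, [0, 0, 0], 0],
    [0.2, [0, 0, -0.05], 0],
    [0.2, [0, 0, -0.1], 0],
    [0.2, [0, 0, -0.15], 0],
    [0.2, [0, 0, -0.1], 0],
    [0.2, [0, 0, 0], 0],
    [0.2, [0, 0, 0], 0],
  ],
)

```text
clock: 21.88
position: [639.3, 175.4, 192.2]
ee_rot: [-0.663, 0.749, 0.0, -0.0]
contact_force: [-0.1, -0.2, -1.1]
gripper_width: 51.0
```

```bash
python3 -c "
from look import *
go(470,-150,210,-18);look('scene','12',(180,120,330,270),4); look('top','12')
from m import *
t=cv2.imread('pics/top12.png')
for r,z in (((212,220,284,260),50),((336,225,420,285),30)):
    try: print(rect('top',sub(t,r,lambda g:V(g)>176)[0],z))
    except Exception as e: print(e)"
```

```text
pos [639.3 175.4 192.2] jawang 173.0 tilt -1.0000 tool mm [343.6 128.3 -17.8] scaled [ 1.1454  0.4278 -0.0594] turn 0.0959 (11.0deg) F [-0.1 -0.2 -1.1] w 51.0 t 21.88 j [ 0.51  0.48  0.04 -0.   -1.13 -0.63]
[475.95  18.57  47.35 130.53  81.56]
[ 435.34 -301.32   67.29  150.9    72.06]
```

View pics/scene12c.png

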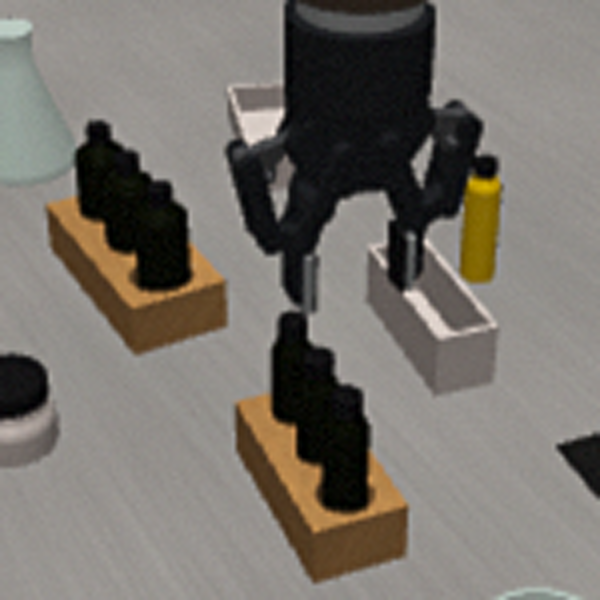

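View pics/top12.png

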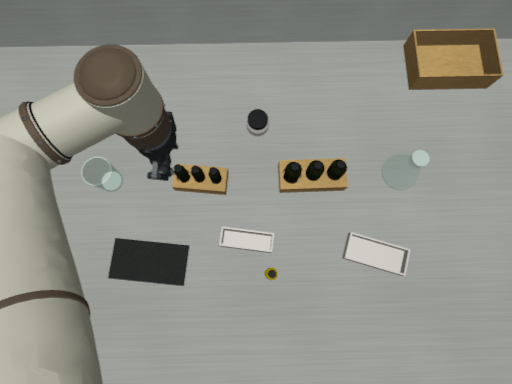

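Both bottles stand upright in their pockets (crop (162,240) and (345,450)), and the trays have not moved. Before the tray grasp I'll measure how far the fingertips reach below the TCP at wide opening.

```bash
python3 -c "
from look import *
# open 68: left finger (+x), TCP z 199.6, tip bottom row ~109.9 col ~ 239; 
for z in (199.6,195,190,185): print(z,proj('scene',[444.7+38,-282.9,z]).round(1),proj('scene',[444.7-38,-282.9,z]).round(1))
im=cv2.imread('pics/scene1.png').max(2)
for r in range(98,114): print(r,im[r,232:248].tolist(), im[r,255:266].tolist())
"
```

```text
199.6 [238.6 109.1] [258.8 105.2]
195 [238.6 110.4] [258.8 106.5]
190 [238.7 111.8] [258.7 107.9]
185 [238.7 113.3] [258.7 109.3]
98 [104, 62, 50, 20, 11, 15, 19, 11, 36, 128, 135, 133, 132, 131, 129, 130] [147, 108, 21, 6, 17, 64, 56, 35, 151, 149, 142]
99 [132, 131, 128, 48, 11, 14, 14, 38, 57, 112, 146, 137, 137, 135, 138, 134] [148, 112, 21, 1, 13, 64, 59, 49, 147, 151, 142]
100 [128, 130, 130, 43, 12, 11, 23, 73, 77, 80, 146, 144, 144, 142, 145, 144] [147, 114, 22, 4, 18, 62, 57, 55, 148, 146, 145]
101 [125, 127, 129, 51, 13, 9, 20, 64, 80, 79, 146, 150, 145, 146, 144, 141] [147, 111, 21, 5, 19, 60, 58, 51, 149, 148, 144]
102 [130, 130, 134, 71, 22, 14, 17, 63, 77, 93, 142, 148, 145, 144, 145, 145] [145, 115, 20, 0, 15, 65, 57, 49, 147, 146, 145]
103 [143, 143, 145, 75, 13, 13, 21, 59, 81, 95, 143, 145, 144, 145, 141, 144] [152, 112, 21, 4, 15, 61, 48, 60, 147, 146, 144]
104 [143, 146, 147, 75, 16, 9, 18, 61, 79, 87, 144, 145, 141, 145, 142, 148] [146, 119, 26, 3, 10, 61, 86, 113, 144, 144, 147]
105 [142, 143, 141, 76, 14, 13, 18, 60, 76, 67, 146, 144, 144, 143, 146, 144] [147, 
[... 447 characters left out ...]

109 [140, 141, 143, 146, 145, 115, 73, 73, 79, 64, 144, 148, 144, 144, 147, 143] [145, 147, 146, 148, 144, 146, 145, 144, 142, 142, 144]
110 [137, 137, 137, 142, 144, 145, 128, 102, 105, 98, 143, 141, 142, 147, 145, 146] [146, 145, 147, 147, 146, 146, 146, 144, 146, 140, 141]
111 [137, 138, 141, 138, 140, 143, 142, 145, 145, 144, 144, 144, 141, 141, 142, 142] [146, 146, 145, 145, 145, 144, 145, 145, 148, 145, 143]
112 [138, 137, 139, 138, 141, 142, 141, 141, 141, 145, 146, 142, 144, 142, 141, 143] [145, 143, 144, 144, 145, 142, 145, 146, 142, 144, 142]
113 [137, 139, 138, 139, 141, 137, 144, 138, 143, 140, 144, 144, 144, 141, 138, 139] [140, 143, 145, 147, 147, 146, 145, 146, 146, 146, 146]
```

Emit:
drive_tool(
  increments=[
    [1, [0, 0, -0.05], 0.048],
    [1, [0, 0, -0.02], 0.048],
    [1, [0, 0, 0], 0],
    [1, [0, 0, 0], 0],
  ],
)

```text
clock: 22.48
position: [639.3, 175.4, 212.0]
ee_rot: [-0.588, 0.809, 0.0, -0.001]
contact_force: [-0.9, -0.0, -0.7]
gripper_width: 85.9
```

```bash
python3 -c "
from look import *
go(436.3,-301.3,205,-17.94)"
```

```text
pos [639.3 175.4 212. ] jawang 162.1 tilt -1.0000 tool mm [516.   46.5   7.8] scaled [1.72  0.155 0.026] turn 0.0002 (0.0deg) F [-0.9 -0.  -0.7] w 85.9 t 22.48 j [ 0.51  0.47  0.07 -0.   -1.17 -0.82]
```

Emit:
drive_tool(
  increments=[
    [1, [0.07, 0.005, 0], 0],
    [1, [0.13, 0.01, 0], 0],
    [1, [0.15, 0.015, 0], 0],
    [1, [0.15, 0.015, 0], 0],
    [1, [0.15, 0.015, 0], 0],
    [1, [0.15, 0.015, 0], 0],
    [1, [0.15, 0.015, 0], 0],
    [1, [0.15, 0.015, 0], 0],
    [1, [0.15, 0.015, 0], 0],
    [1, [0.15, 0.015, 0], 0],
    [1, [0.15, 0.015, 0], 0],
    [1, [0.11, 0.005, 0], 0],
    [1, [0.06, 0, 0.1], 0],
    [1, [0, 0, 0.15], 0],
    [1, [0, 0, 0.1], 0],
    [1, [0, 0, 0], 0],
    [1, [0, 0, 0], 0],
  ],
)

```text
clock: 24.6
position: [436.5, -301.4, 109.4]
ee_rot: [-0.588, 0.809, -0.001, 0.0]
contact_force: [0.8, -0.7, -0.5]
gripper_width: 85.4
```

```bash
python3 -c "
from look import *
go(436.3,-301.3,8,-17.94);look('scene','13',(190,80,310,200),5)"
```

```text
pos [ 436.5 -301.4  109.4] jawang 162.0 tilt -1.0000 tool mm [-1.000e-01  4.000e-01  1.014e+02] scaled [-0.0004  0.0014  0.3382] turn -0.0002 (-0.0deg) F [ 0.8 -0.7 -0.5] w 85.4 t 24.6 j [-0.3   0.36 -0.4   0.   -0.8  -0.02]
```

View pics/scene13c.png

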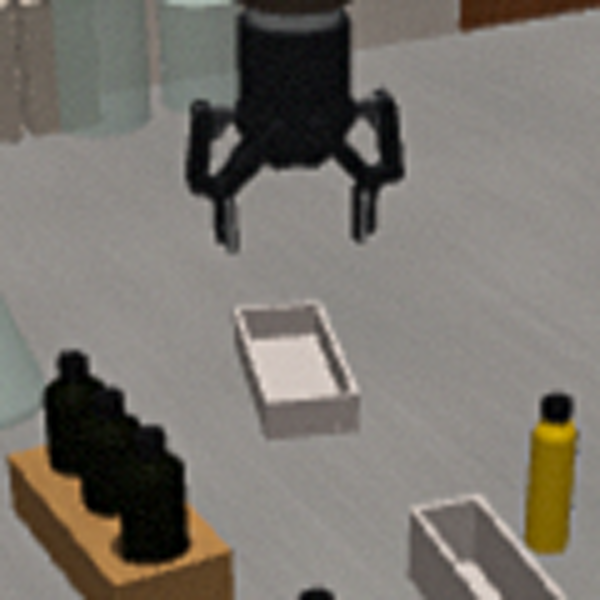

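Emit:
drive_tool(
  increments=[
    [1, [0, 0.001, 0.06], 0],
    [1, [0, 0, 0.08], 0],
    [1, [0, 0, 0.06], 0],
    [1, [0, 0, 0.02], 0],
    [1, [0, 0, 0], 0],
    [1, [0, 0, 0], 0],
  ],
)

```text
clock: 25.4
position: [436.7, -301.1, 43.4]
ee_rot: [-0.588, 0.809, -0.001, 0.001]
contact_force: [-0.8, -0.1, -0.7]
gripper_width: 85.3
```

```bash
python3 -c "
from look import *
go(436.3,-301.3,8,-17.94);look('scene','14',(210,110,290,180),8);look('top','14',(330,210,430,290),8)"
```

```text
pos [ 436.7 -301.1   43.4] jawang 162.0 tilt -1.0000 tool mm [ 0.3  0.4 35.4] scaled [0.001  0.0012 0.1179] turn -0.0003 (-0.0deg) F [-0.8 -0.1 -0.7] w 85.3 t 25.4 j [-0.3   0.46 -0.46  0.   -0.64 -0.02]
```

View pics/scene14c.png

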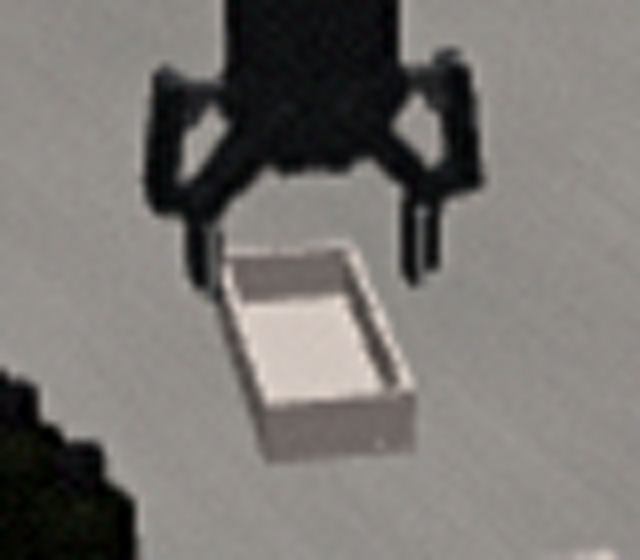

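View pics/top14c.png

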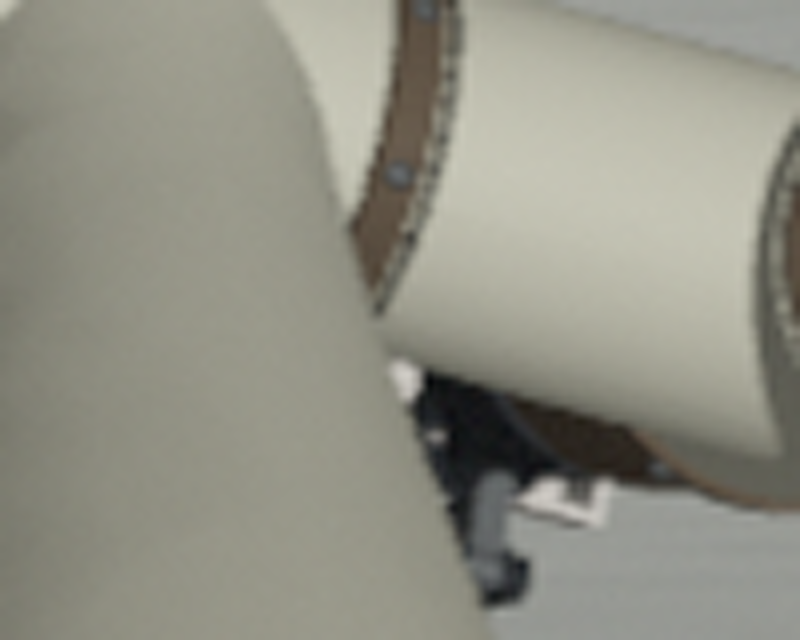

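Centred: gap about 21 px on the left and 20 px on the right at mid-length. Going down to grip.

Emit:
drive_tool(
  increments=[
    [1, [0, 0.001, 0.05], 0],
    [1, [0, 0, 0.045], 0],
    [1, [0, 0, 0.023], 0],
    [1, [0, 0, 0], 0],
    [1, [0, 0, 0], 0],
  ],
)

```text
clock: 26.12
position: [435.8, -300.8, 6.9]
ee_rot: [-0.588, 0.809, -0.0, 0.0]
contact_force: [-0.1, 0.1, 1.1]
gripper_width: 85.6
```

Emit:
drive_tool(
  increments=[
    [0.8, [0, 0, 0], 0],
    [0.65, [0, 0, 0], 0],
    [0.55, [0, 0, 0], 0],
    [-0.2, [0, 0, 0], 0],
    [-1, [0, 0, 0], 0],
    [-1, [0, 0, 0], 0],
    [-1, [0, 0, 0], 0],
  ],
)

```text
clock: 27.0
position: [436.7, -301.1, 7.8]
ee_rot: [-0.588, 0.809, -0.001, 0.001]
contact_force: [0.7, -0.0, 4.7]
gripper_width: 64.8
```

Gripped (64.8 mm shown, same −1 mm bias as on the bottles). Lifting.

Emit:
drive_tool(
  increments=[
    [-1, [0, 0, -0.02], 0],
    [-1, [0, 0, -0.08], 0],
    [-1, [0, 0, -0.14], 0],
    [-1, [0, 0, -0.14], 0],
    [-1, [0, 0, -0.14], 0],
    [-1, [0, 0, -0.1], 0],
    [-1, [0, 0, 0], 0],
    [-1, [0, 0, 0], 0],
  ],
)

```text
clock: 28.0
position: [434.3, -300.1, 191.4]
ee_rot: [-0.588, 0.809, 0.002, -0.001]
contact_force: [-1.0, 0.1, -0.9]
gripper_width: 65.4
```

```bash
python3 -c "
from look import *
go(430,264.6,190,-6.91);look('scene','15',(180,40,300,180),4)"
```

```text
pos [ 434.3 -300.1  191.4] jawang 162.0 tilt -1.0000 tool mm [-535.6  178.9    2.4] scaled [-1.7854  0.5962  0.0081] turn -0.0970 (-11.1deg) F [-1.   0.1 -0.9] w 65.4 t 28.0 j [-0.3   0.27 -0.3  -0.   -1.   -0.02]
```

View pics/scene15c.png

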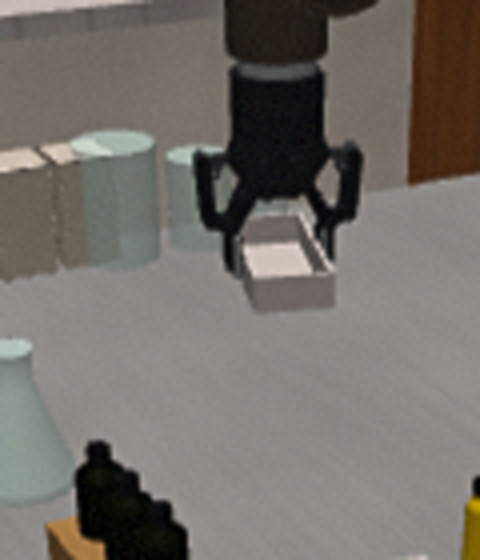

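Emit:
drive_tool(
  increments=[
    [-1, [0, 0, -0.02], -0.0485],
    [-1, [0, 0, -0.02], -0.0485],
    [-1, [0, 0, 0], 0],
    [-1, [0, 0, 0], 0],
  ],
)

```text
clock: 28.55
position: [435.0, -300.4, 203.6]
ee_rot: [-0.663, 0.749, 0.001, -0.001]
contact_force: [-0.5, 0.1, -1.7]
gripper_width: 64.9
```

```bash
python3 -c "
from look import *
go(430,264.6,195,-6.91)"
```

```text
pos [ 435.  -300.4  203.6] jawang 173.0 tilt -1.0000 tool mm [-560.2   73.5    9.2] scaled [-1.8675  0.2449  0.0306] turn -0.0005 (-0.1deg) F [-0.5  0.1 -1.7] w 64.9 t 28.55 j [-0.3   0.26 -0.28 -0.   -1.03  0.18]
```

Emit:
drive_tool(
  increments=[
    [-1, [-0.05, 0.01, 0], 0],
    [-1, [-0.1, 0.015, 0], 0],
    [-1, [-0.13, 0.016, 0], 0],
    [-1, [-0.13, 0.016, 0], 0],
    [-1, [-0.13, 0.016, 0], 0],
    [-1, [-0.13, 0.016, 0], 0],
    [-1, [-0.13, 0.016, 0], 0],
    [-1, [-0.13, 0.016, 0], 0],
    [-1, [-0.13, 0.016, 0], 0],
    [-1, [-0.13, 0.016, 0], 0],
    [-1, [-0.13, 0.016, 0], 0],
    [-1, [-0.13, 0.016, 0], 0],
    [-1, [-0.13, 0.016, 0], 0],
    [-1, [-0.13, 0.016, 0], 0],
    [-1, [-0.1, 0.018, 0], 0],
    [-1, [-0.0575, 0.01, 0], 0],
    [-1, [0, 0, 0], 0],
    [-1, [0, 0, 0], 0],
  ],
)

```text
clock: 30.8
position: [429.3, 263.5, 204.6]
ee_rot: [-0.663, 0.748, -0.0, -0.0]
contact_force: [-0.5, 0.1, -0.8]
gripper_width: 65.1
```

```bash
python3 -c "
from look import *
go(430,264.8,50,-6.91)"
```

```text
pos [429.3 263.5 204.6] jawang 173.1 tilt -1.0000 tool mm [ -1.5  -0.7 154.6] scaled [-0.0049 -0.0022  0.5154] turn 0.0000 (0.0deg) F [-0.5  0.1 -0.8] w 65.1 t 30.8 j [ 0.87  0.21 -0.34 -0.   -1.02 -0.99]
```

Emit:
drive_tool(
  increments=[
    [-1, [-0.004, -0.001, 0.08], 0],
    [-1, [0, 0, 0.14], 0],
    [-1, [0, 0, 0.14], 0],
    [-1, [0, 0, 0.1], 0],
    [-1, [0, 0, 0.05], 0],
    [-1, [0, 0, 0], 0],
    [-1, [0, 0, 0], 0],
  ],
)

```text
clock: 31.68
position: [430.9, 266.0, 53.1]
ee_rot: [-0.663, 0.748, 0.0, 0.001]
contact_force: [0.3, 0.5, -1.2]
gripper_width: 65.0
```

```bash
python3 -c "
from look import *
go(430,264.8,12,-6.91);look('scene','16',(290,160,410,290),5);look('top','16',(90,200,210,300),5)"
```

```text
pos [430.9 266.   53.1] jawang 173.1 tilt -1.0000 tool mm [ 1.4  0.8 41.1] scaled [0.0047 0.0028 0.1368] turn 0.0003 (0.0deg) F [ 0.3  0.5 -1.2] w 65.0 t 31.68 j [ 0.87  0.41 -0.52  0.   -0.64 -0.99]
```

View pics/scene16c.png

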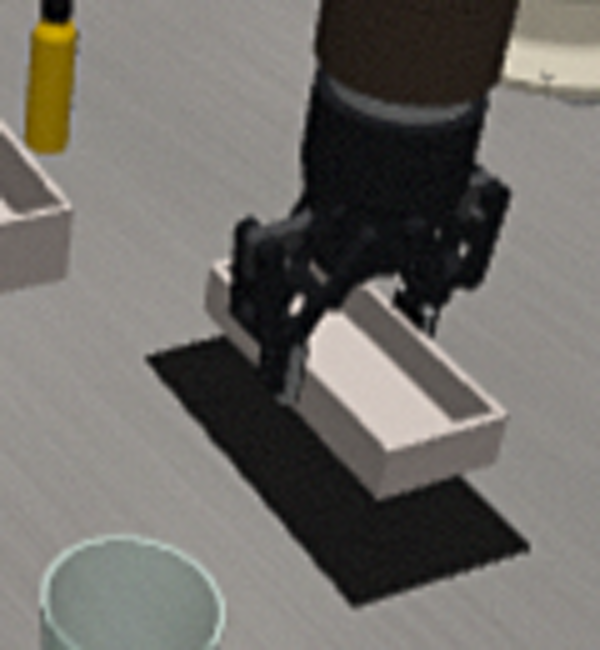

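View pics/top16c.png

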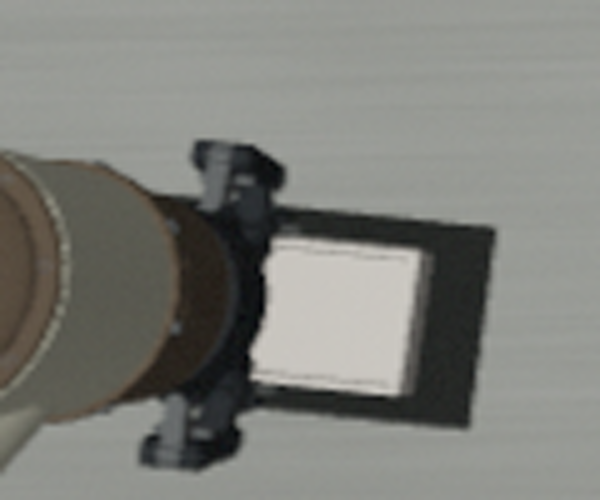

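Emit:
drive_tool(
  increments=[
    [-1, [0.002, 0.002, 0.05], 0],
    [-1, [0, 0, 0.04], 0],
    [-1, [0, 0, 0.02], 0],
    [-1, [0, 0, 0.01], 0],
    [-1, [0, 0, 0], 0],
    [-1, [0, 0, 0], 0],
  ],
)

```text
clock: 32.52
position: [429.7, 265.2, 16.1]
ee_rot: [-0.663, 0.748, 0.0, 0.0]
contact_force: [-0.4, -0.5, -1.6]
gripper_width: 65.5
```

```bash
python3 -c "
from look import *
go(430,264.8,12,-6.91);look('scene','17',(290,160,410,290),5)
from m import *
look('top','17',(90,200,210,300),5)
t=cv2.imread('pics/top17.png')
c=sub(t,(140,240,185,285),lambda g:V(g)>176)[0]
P=np.array([onz('top',p,37)[:2] for p in c]); th=np.radians(83.09); u=np.array([np.cos(th),np.sin(th)]); v=np.array([u[1],-u[0]])
d=P-[428.72,264.57]; print('across',(d@v).min(),(d@v).max(),'along min',(d@u).min())"
```

```text
pos [429.7 265.2  16.1] jawang 173.1 tilt -1.0000 tool mm [ 0.3 -0.4  4.1] scaled [ 0.0011 -0.0013  0.0137] turn 0.0003 (0.0deg) F [-0.4 -0.5 -1.6] w 65.5 t 32.52 j [ 0.88  0.48 -0.55  0.   -0.55 -1.  ]
across -34.62409350904036 30.162867630566986 along min -73.98164574455998
```

View pics/top17c.png

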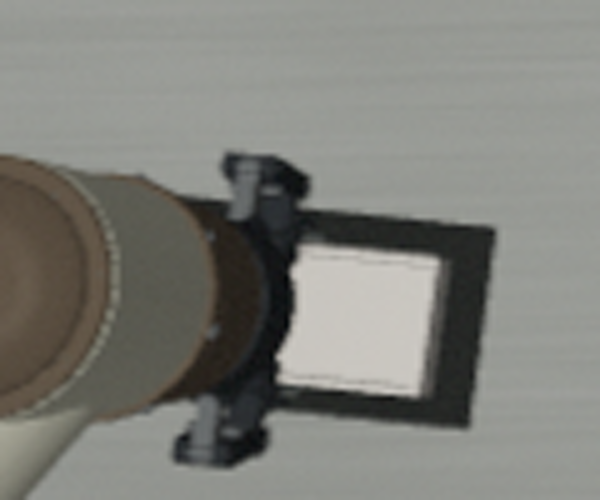

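Emit:
drive_tool(
  increments=[
    [-1, [0, -0.006, 0], 0],
    [-1, [0, 0, 0.009], 0],
    [-1, [0, 0, 0.005], 0],
    [-1, [0, 0, 0], 0],
    [-1, [0, 0, 0], 0],
  ],
)

```text
clock: 33.25
position: [431.2, 264.7, 11.9]
ee_rot: [-0.663, 0.748, -0.0, 0.0]
contact_force: [-1.8, 0.0, 4.1]
gripper_width: 64.8
```

```bash
python3 -c "
from look import *
go(430,264.8,12,-6.91);look('scene','18',(290,160,410,290),5)
from m import *
look('top','18',(90,200,210,300),5)
t=cv2.imread('pics/top18.png')
for thr in (130,176):
    c=sub(t,(150,240,185,282),lambda g:V(g)>thr)[0]
    P=np.array([onz('top',p,34)[:2] for p in c]); th=np.radians(83.09); u=np.array([np.cos(th),np.sin(th)]); v=np.array([u[1],-u[0]])
    d=P-[428.72,264.57]; print('across',(d@v).min(),(d@v).max(),'along min',(d@u).min())"
```

```text
pos [431.2 264.7  11.9] jawang 173.1 tilt -1.0000 tool mm [-0.   1.2 -0.1] scaled [-0.      0.0041 -0.0003] turn 0.0003 (0.0deg) F [-1.8  0.   4.1] w 64.8 t 33.25 j [ 0.87  0.48 -0.55  0.   -0.54 -0.99]
across -33.87501447460963 33.20172709608263 along min -76.22945555049444
across -32.94222738331144 31.88909388262757 along min -74.33997591816339
```

View pics/scene18c.png

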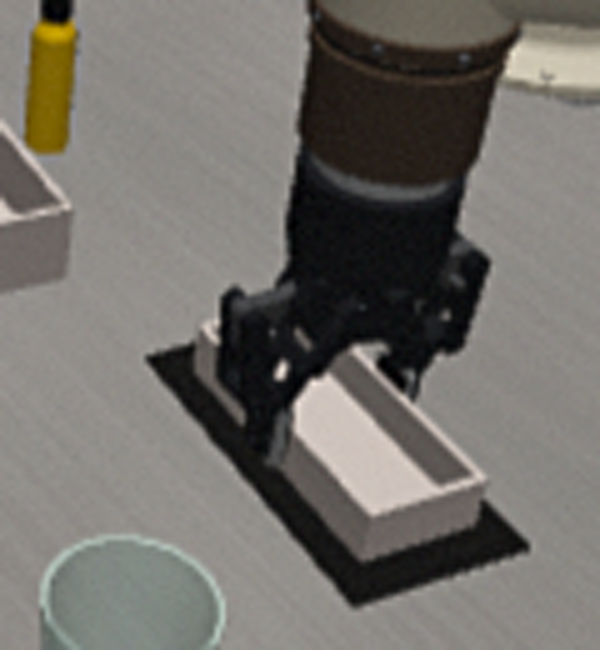

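Down on the mat with 4 N contact, centred across to about 0.5 mm. Releasing and retreating.

Emit:
drive_tool(
  increments=[
    [0.55, [0, 0, 0], 0],
    [0.7, [0, 0, 0], 0],
    [1, [0, 0, 0], 0],
    [1, [0, 0, 0], 0],
    [1, [0, 0, 0], 0],
    [1, [0, 0, -0.06], 0],
    [1, [0, 0, -0.12], 0],
    [1, [0, 0, -0.14], 0],
    [1, [0, 0, -0.14], 0],
    [1, [0, 0, -0.1], 0],
    [0.5, [0.1, 0, 0], 0],
    [0.4, [0.15, 0, 0], 0],
    [0.4, [0.15, 0, 0], 0],
    [0.4, [0.15, 0, 0], 0],
    [0.4, [0.1, 0, 0], 0],
    [0.4, [0, 0, 0], 0],
    [0.4, [0, 0, 0], 0],
  ],
)

```text
clock: 35.48
position: [408.2, 71.5, 179.8]
ee_rot: [-0.663, 0.748, -0.0, 0.0]
contact_force: [0.4, 0.2, 0.4]
gripper_width: 60.0
```

```bash
cat > rim.py <<'E'
from look import *
from m import *
def rims(tag):
    look('top',tag); t=cv2.imread(f'pics/top{tag}.png')
    for nm,r,z in (('large@mat',(100,230,200,290),34),('small',(212,220,284,260),50)):
        for c in sub(t,r,lambda g:V(g)>170)[:1]:
            print(nm,rect('top',c,z))
    c=sub(t,(98,228,202,292),lambda g:(V(g)<100)|((V(g)>175)))[0]; print('mat',rect('top',c,4))
E
python3 -c "
from rim import *
go(477,18.6,150,-8.4); rims('19')"
```

```text
pos [408.2  71.5 179.8] jawang 173.1 tilt -1.0000 tool mm [ 44.3 -74.6  29.8] scaled [ 0.1476 -0.2487  0.0994] turn 0.0133 (1.5deg) F [0.4 0.2 0.4] w 60.0 t 35.48 j [ 0.57  0.08 -0.57  0.   -0.91 -0.69]
large@mat [431.02 287.32  64.92 104.38  83.16]
small [475.96  18.59  47.2  130.39  81.67]
mat [422.08 188.29 111.38 139.29   0.54]
```

View pics/top19.png

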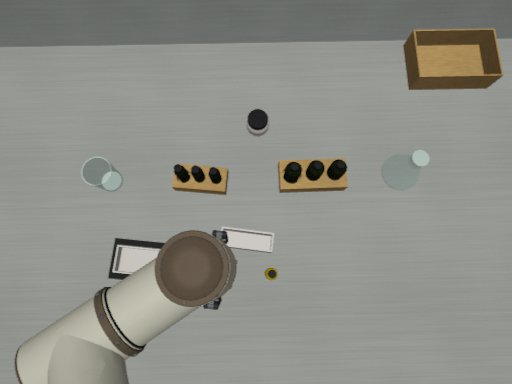

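The large tray's far end gives its centre at (428.3, 264.7) and 83.2°, against the mat at (428.7, 264.6) and 83.1°. That is centred. Now the small tray.

Emit:
drive_tool(
  increments=[
    [0.4, [0, 0, 0], 0.012],
    [0.4, [0.07, -0.12, 0], 0],
    [0.4, [0.07, -0.13, 0], 0],
    [0.4, [0, 0, 0.05], 0],
    [0.4, [0, 0, 0.05], 0],
    [0.4, [0, 0, 0], 0],
    [0.4, [0, 0, 0], 0],
  ],
)

```text
clock: 36.4
position: [476.6, 19.3, 150.1]
ee_rot: [-0.655, 0.756, -0.0, 0.0]
contact_force: [0.7, 0.4, 0.3]
gripper_width: 59.8
```

```bash
python3 -c "
from look import *
go(477.3,18.7,62,-8.33)"
```

```text
pos [476.6  19.3 150.1] jawang 171.8 tilt -1.0000 tool mm [ 0.5 -0.8 88.1] scaled [ 0.0017 -0.0025  0.2935] turn 0.0011 (0.1deg) F [0.7 0.4 0.3] w 59.8 t 36.4 j [ 0.38  0.23 -0.48  0.   -0.86 -0.53]
```

Emit:
drive_tool(
  increments=[
    [0.4, [0.0015, -0.0025, 0.06], 0],
    [0.4, [0, 0, 0.1], 0],
    [0.4, [0, 0, 0.08], 0],
    [0.4, [0, 0, 0.05], 0],
    [0.4, [0, 0, 0], 0],
    [0.4, [0, 0, 0], 0],
  ],
)

```text
clock: 37.15
position: [477.6, 18.7, 63.6]
ee_rot: [-0.655, 0.756, -0.0, 0.001]
contact_force: [0.9, -0.8, -0.1]
gripper_width: 59.5
```

```bash
python3 -c "
from look import *
go(477.3,18.7,37,-8.33);look('scene','20',(250,130,330,225),6)"
```

```text
pos [477.6  18.7  63.6] jawang 171.8 tilt -1.0000 tool mm [ 0.   0.4 26.6] scaled [0.0002 0.0012 0.0887] turn 0.0010 (0.1deg) F [ 0.9 -0.8 -0.1] w 59.5 t 37.15 j [ 0.38  0.36 -0.57  0.   -0.64 -0.52]
```

View pics/scene20c.png

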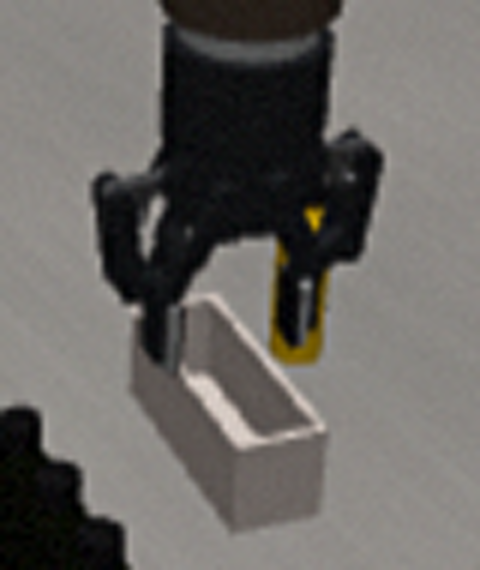

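Emit:
drive_tool(
  increments=[
    [0.4, [0, -0.004, 0.02], 0],
    [0.4, [0, 0, 0.04], 0],
    [0.4, [0, 0, 0.025], 0],
    [0.4, [0, 0, 0.004], 0],
    [0.4, [0, 0, 0], 0],
    [0.4, [0, 0, 0], 0],
  ],
)

```text
clock: 37.95
position: [478.2, 18.2, 36.1]
ee_rot: [-0.654, 0.756, -0.0, 0.0]
contact_force: [-0.2, -0.6, 0.1]
gripper_width: 59.6
```

Emit:
drive_tool(
  increments=[
    [0.25, [0, 0, 0], 0],
    [0.15, [0, 0, 0], 0],
    [0.08, [0, 0, 0], 0],
    [-0.5, [0, 0, 0], 0],
    [-1, [0, 0, 0], 0],
    [-1, [0, 0, 0], 0],
    [-1, [0, 0, 0], 0],
  ],
)

```text
clock: 38.83
position: [478.4, 18.2, 36.4]
ee_rot: [-0.655, 0.756, -0.0, 0.0]
contact_force: [0.2, -0.3, 6.0]
gripper_width: 45.0
```

Emit:
drive_tool(
  increments=[
    [-1, [0, 0, -0.02], 0],
    [-1, [0, 0, -0.08], 0],
    [-1, [0, 0, -0.14], 0],
    [-1, [0, 0, -0.14], 0],
    [-1, [0, 0, -0.1], 0],
    [-1, [0, 0, 0], 0],
    [-1, [0, 0, 0], 0],
  ],
)

```text
clock: 39.7
position: [476.8, 17.9, 178.7]
ee_rot: [-0.654, 0.756, 0.001, -0.001]
contact_force: [0.0, 0.2, -2.3]
gripper_width: 44.9
```

```bash
python3 -c "
from look import *
go(431.2,264.8,180,-6.91);look('scene','21',(250,80,350,205),5)"
```

```text
pos [476.8  17.9 178.7] jawang 171.7 tilt -1.0000 tool mm [-237.8   80.7   -1.2] scaled [-0.7926  0.2689 -0.0041] turn -0.0120 (-1.4deg) F [ 0.   0.2 -2.3] w 44.9 t 39.7 j [ 0.38  0.2  -0.44 -0.   -0.94 -0.52]
```

View pics/scene21c.png

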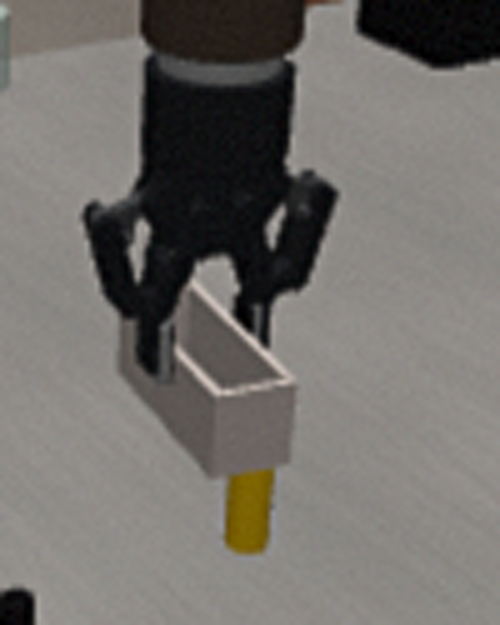

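Emit:
drive_tool(
  increments=[
    [-1, [0, 0, 0], -0.012],
    [-1, [0, 0, 0], 0],
  ],
)

```text
clock: 40.0
position: [477.6, 18.0, 179.0]
ee_rot: [-0.664, 0.748, 0.0, -0.001]
contact_force: [-0.4, 0.0, -2.5]
gripper_width: 44.8
```

```bash
python3 -c "
from look import *
go(431.2,264.6,180,-6.91)"
```

```text
pos [477.6  18.  179. ] jawang 173.1 tilt -1.0000 tool mm [-239.3   75.5   -1. ] scaled [-0.7977  0.2517 -0.0035] turn 0.0005 (0.1deg) F [-0.4  0.  -2.5] w 44.8 t 40.0 j [ 0.38  0.2  -0.43 -0.   -0.94 -0.5 ]
```

Emit:
drive_tool(
  increments=[
    [-1, [-0.04, 0.015, 0], 0],
    [-1, [-0.09, 0.03, 0], 0],
    [-1, [-0.13, 0.04, 0], 0],
    [-1, [-0.13, 0.04, 0], 0],
    [-1, [-0.13, 0.04, 0], 0],
    [-1, [-0.13, 0.04, 0], 0],
    [-1, [-0.09, 0.03, 0], 0],
    [-1, [-0.055, 0.015, 0], 0],
    [-1, [0, 0, 0.06], 0],
    [-1, [0, 0, 0.1], 0],
    [-1, [0, 0, 0.08], 0],
    [-1, [0, 0, 0], 0],
    [-1, [0, 0, 0], 0],
  ],
)

```text
clock: 41.62
position: [432.6, 264.3, 108.8]
ee_rot: [-0.664, 0.748, -0.0, 0.001]
contact_force: [0.0, 0.2, -1.3]
gripper_width: 45.0
```

```bash
python3 -c "
from look import *
go(431.2,264.6,44.5,-6.91);look('scene','22',(300,150,400,275),5);look('top','22',(90,200,210,300),5)"
```

```text
pos [432.6 264.3 108.8] jawang 173.1 tilt -1.0000 tool mm [-0.   1.5 64.3] scaled [-1.000e-04  5.100e-03  2.143e-01] turn 0.0004 (0.0deg) F [ 0.   0.2 -1.3] w 45.0 t 41.62 j [ 0.87  0.33 -0.46  0.   -0.78 -0.99]
```

View pics/scene22c.png

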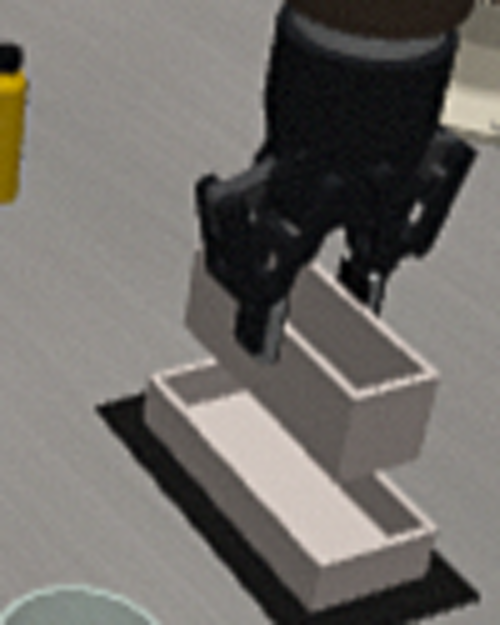

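View pics/top22c.png

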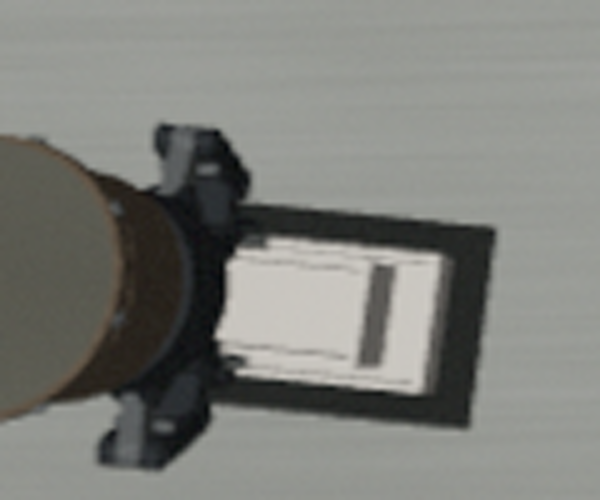

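Emit:
drive_tool(
  increments=[
    [-1, [0, 0.003, 0.03], 0],
    [-1, [0, 0, 0.05], 0],
    [-1, [0, 0, 0.03], 0],
    [-1, [0, 0, 0], 0],
    [-1, [0, 0, 0], 0],
  ],
)

```text
clock: 42.35
position: [431.4, 264.2, 75.2]
ee_rot: [-0.664, 0.748, -0.0, 0.0]
contact_force: [0.2, -0.4, -1.4]
gripper_width: 44.9
```

```bash
python3 -c "
from look import *
go(431.2,264.6,44.5,-6.91);look('scene','23',(300,160,400,285),5);look('top','23',(90,200,210,300),5)"
```

```text
pos [431.4 264.2  75.2] jawang 173.1 tilt -1.0000 tool mm [-0.3  0.3 30.7] scaled [-0.0011  0.001   0.1025] turn 0.0004 (0.0deg) F [ 0.2 -0.4 -1.4] w 44.9 t 42.35 j [ 0.87  0.38 -0.49  0.   -0.7  -0.99]
```

View pics/scene23c.png

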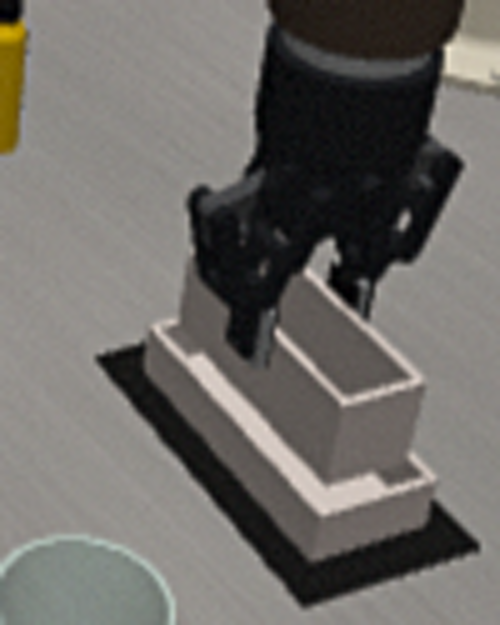

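View pics/top23c.png

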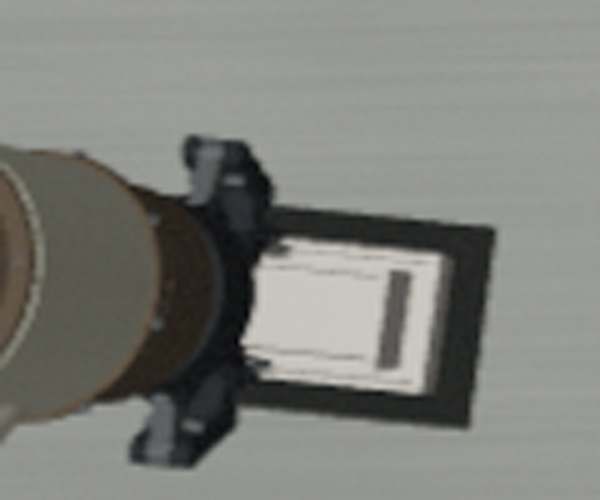

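The small tray at crop (300,380) sits centred over the large one. I'll lower it in.

Emit:
drive_tool(
  increments=[
    [-1, [0, 0, 0.02], 0],
    [-1, [0, 0, 0.03], 0],
    [-1, [0, 0, 0.02], 0],
    [-1, [0, 0, 0.015], 0],
    [-1, [0, 0, 0], 0],
    [-1, [0, 0, 0], 0],
  ],
)

```text
clock: 43.2
position: [431.3, 264.1, 49.5]
ee_rot: [-0.663, 0.748, -0.0, 0.0]
contact_force: [-0.8, -0.2, -1.0]
gripper_width: 44.7
```

Emit:
drive_tool(
  increments=[
    [-1, [0, 0, 0.008], 0],
    [-1, [0, 0, 0.006], 0],
    [-1, [0, 0, 0], 0],
    [-1, [0, 0, 0], 0],
  ],
)

```text
clock: 43.7
position: [431.2, 264.0, 45.2]
ee_rot: [-0.663, 0.748, -0.0, 0.0]
contact_force: [-0.4, -0.1, -0.2]
gripper_width: 45.0
```

Emit:
drive_tool(
  increments=[
    [-1, [0, 0, 0.004], 0],
    [-1, [0, 0, 0.002], 0],
    [-1, [0, 0, 0], 0],
    [-1, [0, 0, 0], 0],
  ],
)

```text
clock: 44.2
position: [431.2, 264.1, 44.4]
ee_rot: [-0.664, 0.748, -0.0, 0.0]
contact_force: [-2.5, -1.0, 6.3]
gripper_width: 44.6
```

```bash
python3 -c "
from look import *
go(431.2,264.6,44.5,-6.91);look('scene','24',(300,160,400,285),5)"
```

```text
pos [431.2 264.1  44.4] jawang 173.1 tilt -1.0000 tool mm [-0.5  0.1 -0.1] scaled [-0.0018  0.0003 -0.0002] turn 0.0004 (0.1deg) F [-2.5 -1.   6.3] w 44.6 t 44.2 j [ 0.87  0.43 -0.52  0.   -0.62 -0.99]
```

View pics/scene24c.png

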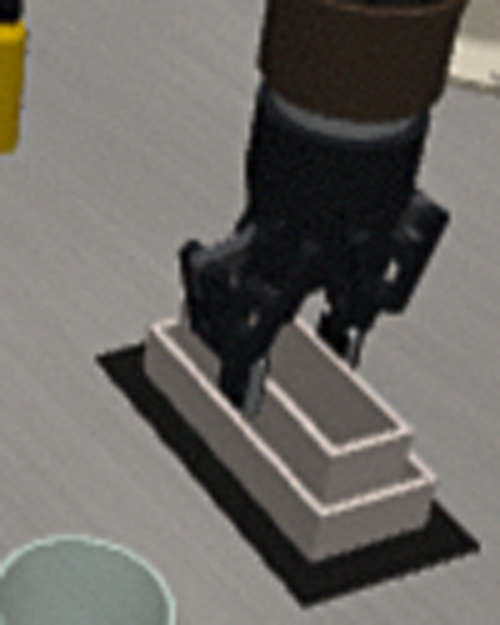

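Seated at the expected height (36.4 + 8 = 44.4) with 6 N contact. Releasing and backing off.

Emit:
drive_tool(
  increments=[
    [0.1, [0, 0, 0], 0],
    [0.2, [0, 0, 0], 0],
    [0.3, [0, 0, 0], 0],
    [0.4, [0, 0, 0], 0],
    [0.4, [0, 0, 0], 0],
    [0.4, [0, 0, -0.05], 0],
    [0.4, [0, 0, -0.1], 0],
    [0.4, [0, 0, -0.14], 0],
    [0.4, [0, 0, -0.14], 0],
    [0.4, [0, 0, -0.1], 0],
    [0.4, [0.1, 0, 0], 0],
    [0.4, [0.15, 0, 0], 0],
    [0.4, [0.15, -0.05, 0], 0],
    [0.4, [0.15, -0.05, 0], 0],
    [0.4, [0.15, -0.05, 0], 0],
    [0.4, [0.15, -0.05, 0], 0],
    [0.4, [0.15, -0.05, 0], 0],
    [0.4, [0.15, 0, 0], 0],
    [0.4, [0.1, 0, 0], 0],
    [0.4, [0, 0, 0], 0],
  ],
)

```text
clock: 46.75
position: [460.3, -118.9, 203.3]
ee_rot: [-0.662, 0.749, -0.0, 0.0]
contact_force: [1.0, -0.1, 0.4]
gripper_width: 59.8
```

```bash
python3 -c "
from rim import *
go(431.2,264.6,44.5,-6.91);look('scene','25',(160,100,420,360),2.3); look('top','25',None,1.5)
t=cv2.imread('pics/top25.png'); x0,y0,x1,y1=95,225,205,295
cv2.imwrite('pics/z25.png',cv2.resize(t[y0:y1,x0:x1],None,fx=7,fy=7,interpolation=cv2.INTER_CUBIC))
c=sub(t,(112,235,192,285),lambda g:V(g)>140)
for q in c[:2]: print(len(q),rect('top',q,34))
m=sub(t,(100,230,200,292),lambda g:V(g)<100)[0]; print('mat',rect('top',m,4))"
```

```text
pos [ 460.3 -118.9  203.3] jawang 172.9 tilt -1.0000 tool mm [-376.9   76.2  158.8] scaled [-1.2565  0.2539  0.5293] turn -0.0014 (-0.2deg) F [ 1.  -0.1  0.4] w 59.8 t 46.75 j [ 0.09  0.16 -0.41  0.   -1.   -0.21]
1341 [428.47 265.16  66.62 152.06  83.03]
1275 [433.82 181.38  57.39 115.79   0.88]
mat [444.95 262.78 133.19 189.92  83.34]
```

View pics/scene25c.png

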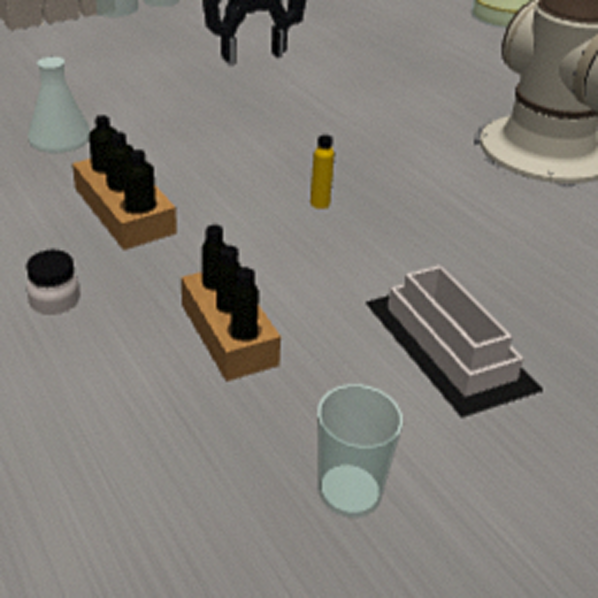

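View pics/top25c.png

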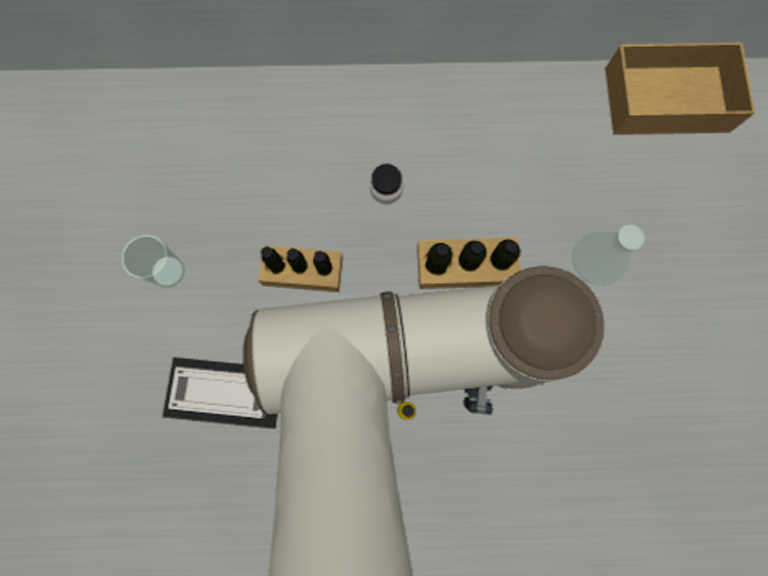

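View pics/z25.png

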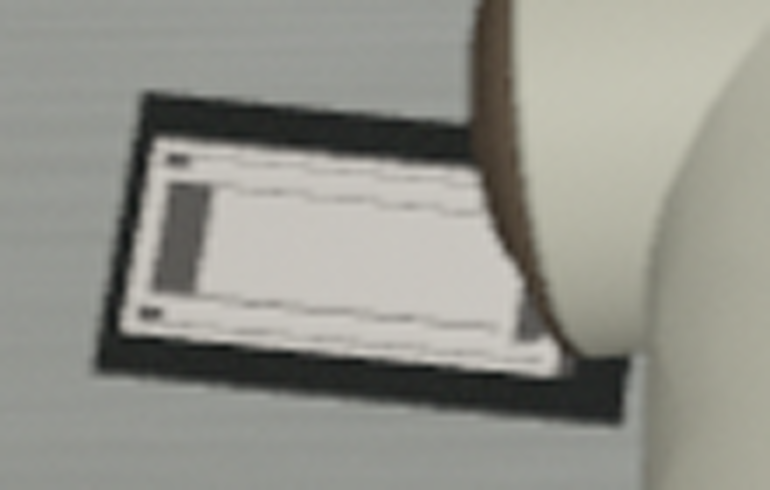

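```bash
python3 -c "
from bench import *
print(job_done())"
```

```text
the job is handed in; nothing more can be done
None
```

The job is done and handed in after about 47 s of robot time. I moved the dark wide bottle and then the dark slim bottle into the empty pockets, then put the large tray on the mat, then the small tray inside it. The beaker, flask, jar and yellow bottle were not touched.

**Last checks:**
- **Bottles:** both stand level with their neighbours in the cases. The slim one leaned about 1.5° while it was carried.
- **Large tray:** its centre is at (428.5, 265.2) and it lies at 83.0°. The mat was measured at (428.7, 264.6) and 83.1°.
- **Small tray:** it went down to the floor height I expected, with 6 N of contact, and looks parallel and inside on all sides.
- **Robot:** it stood clear of everything, and the highest contact force I read was about 9 N.

**What disagreed:**
- **Camera views:** the top and scene views differed by 2–3 mm in x. I allowed for this when aligning the gripper.
- **Final mat measurement:** it was spoiled because the arm covered part of the mat, so the comparison above uses the earlier, unobstructed measurement.

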